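# Roll a drive wheel clean and park it

## Robot

A 6-joint arm with a two-finger parallel gripper is mounted at the origin on a cart in front of the work surface, level with it; the furniture and walls round the work are solid. World frame = base frame: x ahead of the robot, y to its left, z up, the work surface at z = 0. Lengths are in m, angles in rad, forces in N, time in s.
With the tool pointing down it reaches from about 0.3 to 0.775 m from the base axis. Payload 14.6 kg.
Tool frame: the origin (TCP) lies between the finger pads; the fingertips stand 19 mm ahead of it and the grasp point (between the pads) is the TCP (ctrl.finger_overhang is the distance from the TCP to the fingertips, in m); z points along the fingers, y is the direction in which the jaws open and shut (so a half turn about z gives the same grasp; the last joint's range is limited). The gripper opens to 94 mm and grips with 3 to 60 N. Pads are 16 mm wide; open, the fingers measure 119 mm over their backs; the gripper's body (75 mm by 177 mm) begins 78 mm behind the grasp point.
Start: joints at [1.048, 0.3, 1.521, -0, 1.321, -0.067], TCP at [0.242, 0.494, 0.224] pointing down, gripper open.
Joint ranges: [-3.03, 3.03], [-0.79, 2.21], [0.23, 2.52], [-1.04, 4.18], [0, 3.07], [-2.55, 2.55]. Speed limits (rad/s): [2.22, 2.22, 2.57, 3.14, 3.14, 3.14].

## Interface

Orientations are given as [roll, pitch, yaw] about the fixed x, y, z axes, in that order (R = Rz(yaw) Ry(pitch) Rx(roll)).
In Python, from station import ctrl gives the robot as it stands.
- The arm moves only by the tool send_rows, never from a script. Its argument "series" is a list of rows, each a list of 7 numbers: the turn, a rotation vector about the tool's x, y, z in degrees, then the shift along the tool's x, y, z in m, then the gripper's target within -1 to 1 (fully open at 1, half-way at 0, shut at -1). A call has 1 to 8 rows; each row is the pose to reach, as a shift and turn from the pose commanded when the call began, along the tool's axes at that moment; what a row does not reach only later rows make up. A row lasts 1/10 s, in which the tool goes at most 50 mm and 8.59 degrees, less where a joint would pass 70% of its speed; a pose out of reach is approached as far as the arm can. A call with a gripper value outside its range is refused whole. The fingers move at their own pace and stop on an object; "force" is the grip in N (left out, the last holds). Time passes only in rows, so rows that repeat a pose let the fingers close. It gives the time, the measured TCP pose, the force and the opening at its end, in the units of the state.
- ctrl.get_obs(): the state, without advancing time (a new reading comes with each control period).
- ctrl.camera(name): name is "scene" or "side" or "wrist"; returns a dict with "pixels" (480x640x3 uint8, red, green, blue), "z_map" (480x640 float32, m along the optical axis (not along the pixel's ray), 0 where there is no reading), "fov_y" (degrees; the focal length in pixels is half the picture's height over the tangent of half this angle, whatever the lens; pixels are square), "cx", "cy" (the principal point, pixels), "R" (3x3) and "t" (3): a world point X has camera coordinates R X + t. Camera axes: x right, y down, z forward; pixel columns grow to the right and rows downward; lengths in m; the calibration is good to about 2 mm. A picture is of the moment at which its call begins.
- ctrl.hand_in(): hands the job in, once; it reports no verdict.
The state is a dict: "time_s": time; "qpos": joint angles; "joint_vel": joint speeds; "tau": joint torques, N m; "ee_pos": TCP position; "eef_rot": TCP orientation; "force": force on the tool from outside, world axes, zero at the start; "moment": the same for the moment, N m; "grip_width": finger opening in m.
Only numpy, scipy, OpenCV 4.12 (cv2) and the standard library are available. Lean on these libraries where they do the work, as an engineer would, in place of code of your own. Each camera call takes 0.05 s, during which the arm holds its last target.

## Task

Clean the tread of the rubber drive wheel: roll it on its rim, never lifted or tipped, one full turn along the blue strip without skidding (held lightly by its axle stubs it turns between the fingers), so that the red mark goes under and comes up on top again as the wheel rolls over the steel sill into the parking bay. There press it home against the orange spring pad with a gentle push of about 8 N for a second, then let go and leave it standing upright in the bay, with the things round about left where they are.

Things in the scene. Friction and masses are not known exactly. Their poses are not given: they have to be found in the camera images.
- wheel: Loose drive wheel on its rim in the saddle: black tyre 80 mm diameter, 24 mm wide, white sides, 0.3 to 0.6 kg. Steel axle stubs, 14 mm diameter, 40 mm over their flat ends. Origin: wheel centre, 52 mm over the worktop at start and in bay. x axis = axle. Pinched at 5 to 10 N on the stub ends and borne on the board with a few N, it turns as it is moved along; squeezed hard or held up it skids.
- mark (a point): The red mark on the wheel, 34 mm from the wheel's centre, midway between its sides. Straight above the centre at the start, and to be there again in the bay.
- station: Fixed grey board, 70 x 365 mm, no side walls, top 12 mm above the worktop, blue strip along its middle. Origin: on the worktop, on the board's centre line. y axis = rolling direction (saddle to pad), z up; the wheel's axle starts along its x. A grey bracket 66 mm high stands behind the pad.
- saddle (a point): Where the wheel's centre starts, on the centre line (the wheel up to 4 mm to one side), at station y = -130 mm, 52 mm above the worktop. The wheel stands there between two half-round ribs across the board, 1.5 mm in height and radius, at station y = -141.5 and -118.5 mm.
- sill (a point): Middle of the steel sill, a half-round bar across the board, 3.5 mm in height and radius, at station y = 104.9 mm; this point lies on the bar's axis, at the board's top surface. The wheel must roll over it.
- bay (a point): Where the wheel's centre belongs in the bay: station y = 122 mm, 52 mm above the worktop, on the centre line (a few mm to the side is fine). The tyre there touches the sill behind it and has about 1 mm free to the pad. A turn of the wheel is 251 mm, the way from saddle to bay 252 mm.
- pad: Orange spring pad at the end of the bay, 34 mm wide, 26 mm high, at axle height. Origin: centre of its front face, which the tyre meets, at station y = 163 mm when free. It yields along station y by 1 mm for each 5 N, 5 mm at most, and springs back.
- petri_dish: Bystander, petri dish with lid, 69 mm wide, 16 mm high, loose on the worktop beside the board; origin at its underside.
- stopper_green: Bystander, green rubber stopper, 33 mm wide, 27 mm high, loose beside the board; origin at its underside.
- timer: Bystander, small white timer, 70 x 62 x 18 mm, loose beside the board; origin at its underside.

How it is judged:
On the way, in this order (a step that is already met when the one before it is completed fails the run):
1. half way along the strip the wheel has turned over: it is upright on the board with the red mark underneath (y of wheel in the frame of station between -0.03 and 0.022 m and z of mark in the frame of station below 0.03 m and angle between wheel's own x axis and vertical between 1.35 and 1.79 rad), for 0.05 s.
2. in the bay, mark on top again, the wheel is pressed against the pad with 4 to 14 N (y of wheel in the frame of station above 0.118 m and z of mark in the frame of station above 0.072 m and contact force between wheel and pad between 4 and 14 N), for 0.4 s.
At the end, for the whole second after the job is handed in: The wheel stands released and at rest in the bay: centre within 12 mm of the bay point, -4 to +5 mm of it along the board and at most 3 mm high, upright within 0.1 rad, axle square within 0.15 rad, red mark at least 20 mm above the proper height of the centre (within about 54 degrees of up) (distance between wheel and bay below 0.012 m and y of wheel in the frame of station between 0.118 and 0.127 m and z of wheel in the frame of station below 0.055 m and angle between wheel's own x axis and vertical between 1.47 and 1.67 rad and angle between the x axis of wheel and the x axis of station, either way round below 0.15 rad and z of mark in the frame of station above 0.072 m and linear speed of wheel below 0.01 m/s and contact force between the fingers and wheel below 0.05 N); the robot touches nothing.
It fails at once if the wheel tips more than 0.35 rad (angle between wheel's own x axis and vertical below 1.22 rad or angle between wheel's own x axis and vertical above 1.92 rad).
It fails at once if the wheel is lifted (centre more than 12 mm above its standing height; the sill raises it 3.5 mm) (z of wheel in the frame of station above 0.064 m).
It fails at once if the wheel is pushed into the pad with more than 20 N (contact force between wheel and pad above 20 N).
It fails at once if a bystander is moved more than 25 mm (distance of any of petri_dish, stopper_green, timer from where it was at the start of the episode above 0.025 m).
It also fails if it takes over 70 s, if anything falls off the work surface, if the arm or the gripper's body presses on something with over 40 N, if the wrist force passes 120 N, or if a joint passes its speed limit or range.

## Working session

There is one attempt and no reset: what is moved stays moved. The work goes in short steps, Python scripts to look and compute and a tool call to move; the robot and the scene stay as the last step left them, time stands still between calls to the robot, and variables do not carry over. Pictures are saved under pics/ and viewed, and the job is handed in when it is done.

Besides the shell and the picture viewer there is one more tool, called as name(argument=value, ...) on one line, values as JSON. send_rows: Moves the arm, as the interface text tells. Its arguments: {"type":"object","properties":{"series":{"type":"array"},"force":{"type":"number"}},"required":["series"]}

```bash
ls; mkdir -p pics
python3 - <<'E'
from station import ctrl
import cv2
o=ctrl.get_obs(); print(o)
for n in("scene","side","wrist"):
    c=ctrl.camera(n); cv2.imwrite(f"pics/{n}0.png",c["pixels"][:,:,::-1]); print(n,c["fov_y"],c["cx"],c["cy"],c["R"],c["t"])
E
```

```text
pics
{'time_s': 0.0, 'qpos': array([ 1.04838585e+00,  3.00483702e-01,  1.52159190e+00,  1.83093340e-05,
        1.32067218e+00, -6.66191335e-02]), 'joint_vel': array([ 0.00025388, -0.0001008 ,  0.00084888,  0.00089735, -0.00155299,
       -0.00129291]), 'tau': array([-9.36757569e-04, -5.31808090e+01, -3.52743566e+01,  7.07876240e-02,
        2.44035391e-02, -1.32166692e-04]), 'ee_pos': array([0.24198409, 0.49364128, 0.22387482]), 'eef_rot': array([-3.14044127e+00, -9.45917944e-05,  2.68579672e+00]), 'force': array([ 0.08810273,  0.39279069, -0.30747017]), 'moment': array([-0.01183295,  0.02207668, -0.06766199]), 'grip_width': 0.09416192302132288}
scene 55.48967495295722 307.8176163599439 238.62775939646363 [[-0.89807966 -0.43951737  0.01665556]
 [-0.34273147  0.67557652 -0.65278749]
 [ 0.27565934 -0.59196355 -0.75735796]] [0.42793585 0.40456194 0.63505223]
side 46.48894066278264 323.3338568971347 231.86275165366555 [[ 0.90056637 -0.43471698 -0.00116342]
 [-0.14404731 -0.29588343 -0.94430046]
 [ 0.41015921  0.85057283 -0.32908248]] [-0.64241538  0.09315189  0.82580517]
wrist 62.08648086792746 318.4454065054631 243.59784192461416 [[ 0.44134623  0.89733599 -0.00127551]
 [ 0.8609813  -0.42306416  0.28236133]
 [ 0.25283336 -0.12571729 -0.95930728]] [-0.55000979 -0.02873322  0.39318913]
```

View pics/scene0.png

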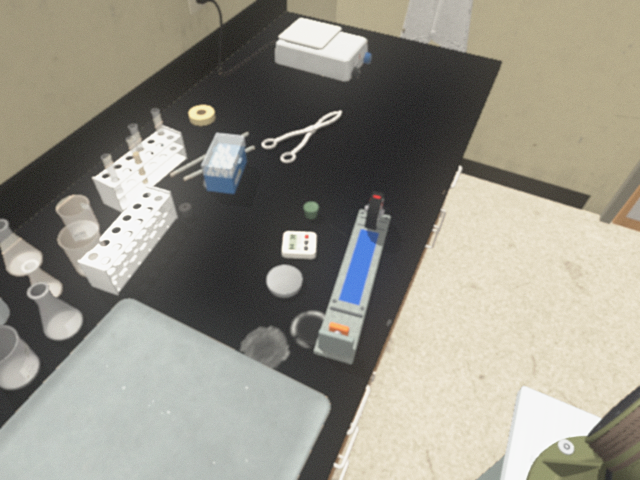

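View pics/side0.png

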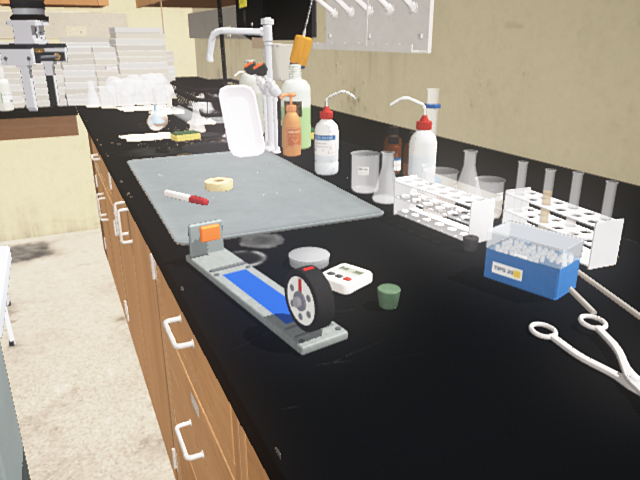

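View pics/wrist0.png

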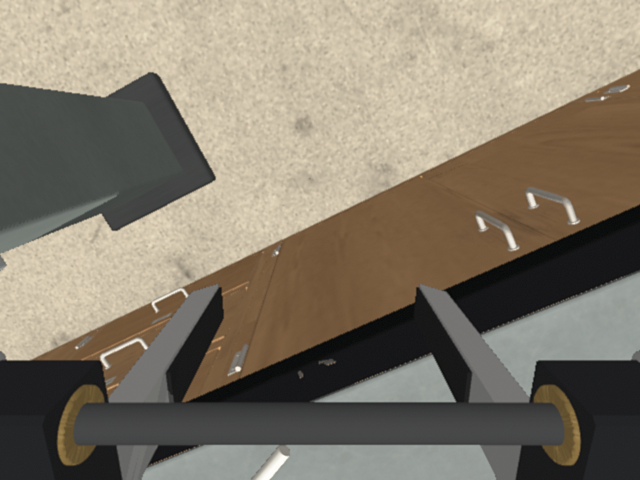

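The scene view shows the board with its blue strip from (370,230) to (350,300), the wheel at its far end (376,205) and the orange pad at (339,328). The side view shows the wheel at (308,297), the pad at (210,233), and the timer, dish and stopper to the right of the board. Next I'll measure them.

```bash
cat > h.py <<'E'
import numpy as np, cv2
from station import ctrl
def K(c): 
    f=240/np.tan(np.radians(c["fov_y"]/2)); return f
def ray(c,u,v):
    f=K(c); d=np.array([(u-c["cx"])/f,(v-c["cy"])/f,1.]); R=np.array(c["R"]);t=np.array(c["t"]); return -R.T@t, R.T@d
def onplane(c,u,v,z):
    o,d=ray(c,u,v); return o+d*(z-o[2])/d[2]
def cloud(c):
    f=K(c); v,u=np.mgrid[:480,:640]; Z=c["z_map"]; P=np.stack([(u-c["cx"])/f*Z,(v-c["cy"])/f*Z,Z],-1)
    return (P-np.array(c["t"]))@np.array(c["R"])
def proj(c,X):
    p=np.array(c["R"])@X+np.array(c["t"]); f=K(c); return p[0]/p[2]*f+c["cx"],p[1]/p[2]*f+c["cy"]
def hsv(c): return cv2.cvtColor(c["pixels"],cv2.COLOR_RGB2HSV)
E
cat > m1.py <<'E'
from h import *
for n,box in(("scene",(280,150,420,370)),("side",(170,200,420,370))):
    c=ctrl.camera(n); H=hsv(c); P=cloud(c)
    inb=np.zeros((480,640),bool); inb[box[1]:box[3],box[0]:box[2]]=1
    blue=(H[...,0]>100)&(H[...,0]<130)&(H[...,1]>130)&(H[...,2]>80)&inb
    org=(H[...,0]>=5)&(H[...,0]<20)&(H[...,1]>170)&(H[...,2]>120)&inb
    red=((H[...,0]<5)|(H[...,0]>172))&(H[...,1]>130)&(H[...,2]>80)&inb
    print(n,"cam",-np.array(c["R"]).T@np.array(c["t"]))
    cn,_=cv2.findContours(blue.astype(np.uint8),cv2.RETR_EXTERNAL,cv2.CHAIN_APPROX_NONE)
    k=max(cn,key=cv2.contourArea)[:,0]
    p=np.array([onplane(c,u,v,0.012)[:2] for u,v in k])
    r=cv2.minAreaRect((p*1000).astype(np.float32)); print("blue rect mm",r, cv2.boxPoints(r).round(1).tolist())
    pb=P[blue]; print("depth blue z med",np.median(pb[:,2]), pb.mean(0))
    for nm,m in(("org",org),("red",red)):
        ys,xs=np.nonzero(m); 
        nn,lab,st,ce=cv2.connectedComponentsWithStats(m.astype(np.uint8))
        for i in range(1,nn):
            if st[i,4]>8: q=P[lab==i]; print(nm,st[i],ce[i].round(1),np.median(q,0).round(4))
E
python3 m1.py
python3 - <<'E'
import cv2
a=cv2.imread('pics/side0.png')[210:370,170:410]; cv2.imwrite('pics/sidez.png',cv2.resize(a,None,fx=3.3,fy=3.3,interpolation=cv2.INTER_CUBIC))
a=cv2.imread('pics/scene0.png')[180:370,250:420]; cv2.imwrite('pics/scenez.png',cv2.resize(a,None,fx=3.1,fy=3.1,interpolation=cv2.INTER_CUBIC))
E
```

```text
scene cam [0.34791852 0.29070047 0.73792732]
blue rect mm ((489.6351318359375, -262.8883056640625), (36.295928955078125, 184.83102416992188), 8.88229751586914) [[457.3999938964844, -174.39999389648438], [486.0, -357.0], [521.7999877929688, -351.3999938964844], [493.29998779296875, -168.8000030517578]]
depth blue z med 0.011032407327171737 [ 0.48826349 -0.25521001  0.01430298]
red [373 195   8   4  27] [376.6 196.4] [ 0.5082 -0.3811  0.0903]
side cam [ 0.25324437 -0.95411421  0.358974  ]
blue rect mm ((491.8644104003906, -260.4637451171875), (39.1505012512207, 189.00051879882812), 8.863774299621582) [[458.0, -170.10000610351562], [487.1000061035156, -356.8999938964844], [525.7999877929688, -350.79998779296875], [496.6000061035156, -164.10000610351562]]
depth blue z med 0.014610980524732132 [ 0.48629996 -0.26721063  0.01649587]
org [200 228  19  14  63] [206.8 236.5] [ 0.451  -0.0925  0.0468]
red [189 200  19   5  66] [199.6 201.4] [0.5221 0.2255 0.0182]
red [303 266  11   5  33] [308. 268.] [ 0.5085 -0.3828  0.0943]
red [344 277   7   3  15] [346.7 278.3] [ 0.6161 -0.2824  0.02  ]
red [299 279   2  12  23] [299.5 284.7] [ 0.4963 -0.3831  0.0749]
```

View pics/sidez.png

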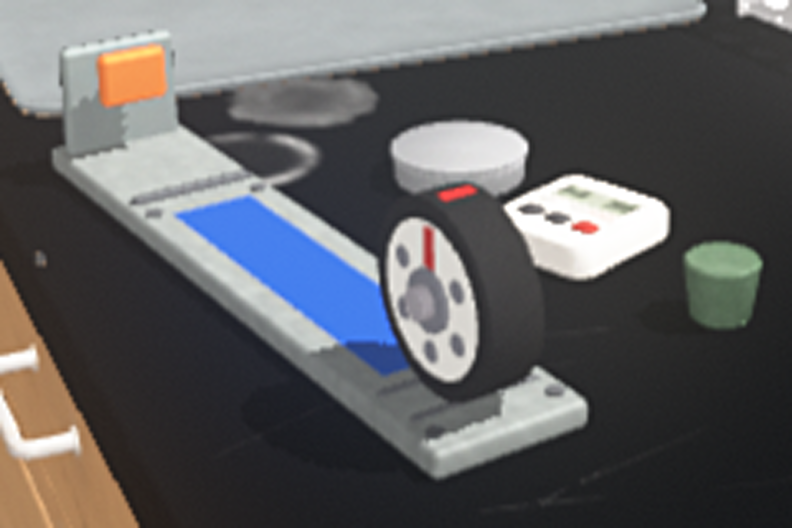

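View pics/scenez.png

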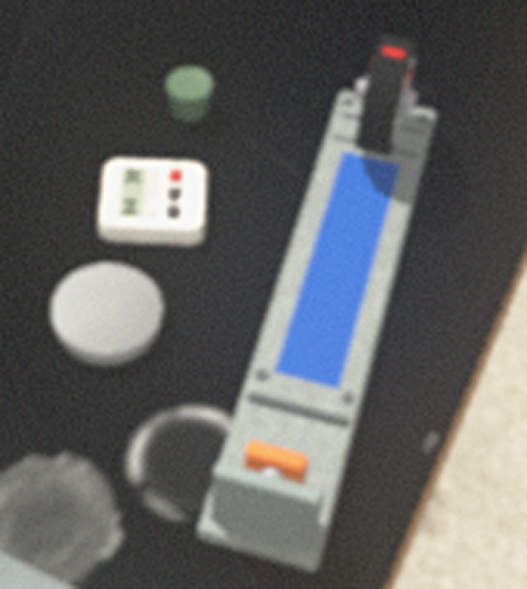

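The strip's axis is turned 8.9° from world y, and both cameras agree. The wheel's mark is at about (0.508, -0.382). I'll move above it for a closer look with the wrist camera.

send_rows(series=[[0,0,55,-0.624,-0.67,0,1],[0,0,55,-0.624,-0.67,0,1],[0,0,55,-0.624,-0.67,0,1],[0,0,55,-0.624,-0.67,0,1],[0,0,55,-0.624,-0.67,0,1],[0,0,55,-0.624,-0.67,0,1],[0,0,55,-0.624,-0.67,0,1],[0,0,55,-0.624,-0.67,0,1]])

```text
time_s: 1.05
ee_pos: [0.3581, 0.1091, 0.2247]
eef_rot: [3.141, -0.0, 1.724]
force: [0.8, 1.0, 0.1]
grip_width: 0.094
```

send_rows(series=[[0,0,0,-0.4,0.06,-0.02,1],[0,0,0,-0.4,0.06,-0.02,1],[0,0,0,-0.4,0.06,-0.02,1],[0,0,0,-0.4,0.06,-0.02,1],[0,0,0,-0.4,0.06,-0.02,1],[0,0,0,-0.4,0.06,-0.02,1],[0,0,0,-0.4,0.06,-0.02,1],[0,0,0,-0.4,0.06,-0.02,1]])

```text
time_s: 1.85
ee_pos: [0.4778, -0.2724, 0.2442]
eef_rot: [3.141, 0.0, 1.726]
force: [0.4, 1.0, 0.7]
grip_width: 0.094
```

```bash
sleep 0.1
python3 - <<'E'
from h import *
c=ctrl.camera("wrist"); cv2.imwrite("pics/w1.png",c["pixels"][:,:,::-1]); print(ctrl.get_obs()["ee_pos"],ctrl.get_obs()["eef_rot"],-np.array(c["R"]).T@np.array(c["t"]),c["R"])
E
```

```text
[ 0.47863241 -0.27770435  0.24348276] [-3.14103114e+00  9.56592426e-04  1.72286012e+00] [ 0.46517119 -0.19011387  0.40486251] [[ 9.88252365e-01  1.52830737e-01 -1.67619549e-04]
 [ 1.46644356e-01 -9.47939215e-01  2.82677693e-01]
 [ 4.30429472e-02 -2.79381479e-01 -9.59214936e-01]]
```

View pics/w1.png

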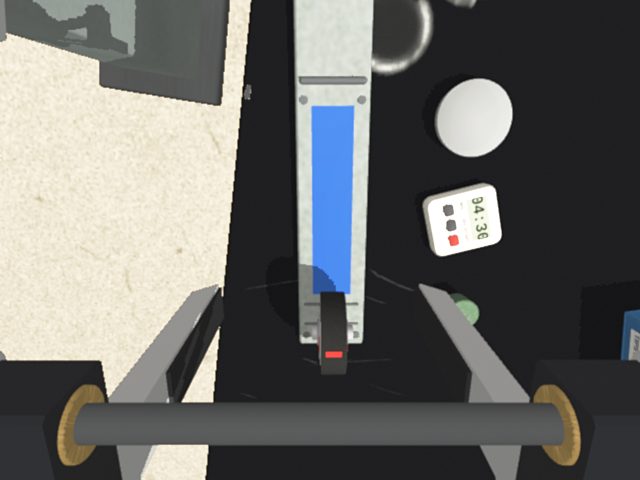

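The wrist view shows the whole board. The sill is at (333,79), the strip spans rows 106–293, the red mark is at (334,354) and the ribs at rows 305 and 323. I'll measure these on their known planes.

```bash
cat > m2.py <<'E'
from h import *
c=ctrl.camera("wrist"); H=hsv(c)
S,V=H[...,1],H[...,2]
red=((H[...,0]<6)|(H[...,0]>172))&(S>130)&(V>80); red[:,:300]=0; red[:,370:]=0
ys,xs=np.nonzero(red); m=onplane(c,xs.mean(),ys.mean(),0.092); print("mark px",xs.mean(),ys.mean(),m)
blue=((H[...,0]>100)&(H[...,0]<130)&(S>130)&(V>60)).astype(np.uint8); blue[:,400:]=0
k=max(cv2.findContours(blue,cv2.RETR_EXTERNAL,cv2.CHAIN_APPROX_NONE)[0],key=cv2.contourArea)[:,0]
# strip edge lines
L=[];Rr=[];CL=[]
for v in range(115,285,5):
    us=np.nonzero(blue[v])[0]; L.append(onplane(c,us.min()-.5,v,.012)[:2]); Rr.append(onplane(c,us.max()+.5,v,.012)[:2])
for nm,A in(("L",L),("R",Rr)):
    A=np.array(A); vx,vy,x0,y0=cv2.fitLine((A*1000).astype(np.float32),cv2.DIST_HUBER,0,.01,.01).ravel(); s=-np.sign(vy) if vy<0 else 1
    vx,vy=(vx,vy) if vy>0 else (-vx,-vy); print(nm,"yaw deg",np.degrees(np.arctan2(-vx,vy)),x0,y0); 
    if nm=="L": pl=(vx,vy,x0,y0)
    else: pr=(vx,vy,x0,y0)
th=np.radians(8.87)
ex=np.array([np.cos(th),np.sin(th)]);ey=np.array([-np.sin(th),np.cos(th)])
print("centre x' strip mm",(np.array(pl[2:])@ex+np.array(pr[2:])@ex)/2,"mark",m[:2]@ex*1000)
g=cv2.cvtColor(c["pixels"],cv2.COLOR_RGB2GRAY)
print("sill col profile",[(v,int(g[v,310:356].mean())) for v in range(70,90)])
print("board edges",[ (v,[int(i) for i in np.nonzero(np.abs(np.diff(g[v,280:390].astype(int)))>40)[0]+280]) for v in (60,95,100,298,312,330)])
print("rib rows",[(v,int(g[v,304:318].mean())) for v in range(298,345)])
print("y' mark",m[:2]@ey*1000, "-> s0",m[:2]@ey*1000+130)
for v in (79,): q=onplane(c,333,v,.0145); print("sill",q, q[:2]@ey*1000-104.9)
E
python3 m2.py
```

```text
mark px 334.2809917355372 348.8264462809917 [ 0.50841866 -0.38045627  0.092     ]
L yaw deg 8.8642645 470.31155 -265.4788
R yaw deg 8.981703 505.8326 -240.07571
centre x' strip mm 443.2585992022844 mark 443.6746236976426
sill col profile [(70, 115), (71, 125), (72, 140), (73, 144), (74, 141), (75, 131), (76, 118), (77, 147), (78, 212), (79, 225), (80, 223), (81, 222), (82, 221), (83, 220), (84, 219), (85, 219), (86, 218), (87, 218), (88, 218), (89, 218)]
board edges [(60, [293, 294, 370]), (95, [294, 295, 356, 369, 370]), (100, [294, 295, 310, 369, 370]), (298, [298, 345, 363, 364]), (312, [298, 299, 320, 346, 347, 363, 364]), (330, [298, 299, 320, 346, 347, 353, 362, 363])]
rib rows [(298, 99), (299, 87), (300, 91), (301, 118), (302, 127), (303, 128), (304, 127), (305, 127), (306, 125), (307, 125), (308, 125), (309, 125), (310, 126), (311, 128), (312, 128), (313, 128), (314, 128), (315, 129), (316, 128), (317, 113), (318, 91), (319, 89), (320, 105), (321, 122), (322, 128), (323, 131), (324, 133), (325, 137), (326, 137), (327, 132), (328, 125), (329, 120), (330, 116), (331, 115), (332, 129), (333, 158), (334, 185), (335, 202), (336, 205), (337, 200), (338, 167), (339, 92), (340, 34), (341, 27), (342, 29), (343, 30), (344, 30)]
y' mark -454.3009319331464 -> s0 -324.3009319331464
sill [ 0.47301154 -0.15314727  0.0145    ] -329.15084020054087
```

Run:
```python
from h import *
c=ctrl.camera("wrist"); print(ctrl.get_obs()["ee_pos"],ctrl.get_obs()["eef_rot"]);g=cv2.cvtColor(c["pixels"],cv2.COLOR_RGB2GRAY)
print([(v,int(g[v,310:356].mean())) for v in range(68,80)])
th=np.radians(8.9)
ex=np.array([np.cos(th),np.sin(th)]);ey=np.array([-np.sin(th),np.cos(th)])
for u,v,z,y in((333,74,.014,104.9),(311,299.7,.0127,-118.5),(311,318.6,.0127,-141.5),(334.3,348.8,.092,-130)):
    q=onplane(c,u,v,z)[:2]*1000; print(q@ex, q@ey-y)
```

```text
[ 0.47748345 -0.27212063  0.24313686] [-3.14041842e+00 -1.00471494e-03  1.72300745e+00]
[(68, 221), (69, 221), (70, 221), (71, 223), (72, 218), (73, 167), (74, 119), (75, 120), (76, 137), (77, 145), (78, 142), (79, 134)]
443.3332648683411 -321.5621451999027
421.01380446267933 -320.89015899102657
420.7768766383025 -320.1327502982717
443.00837585835154 -320.6810851355745
```

```bash
cat > m3.py <<'E'
from h import *
th=np.radians(8.9)
ex=np.array([np.cos(th),np.sin(th)]);ey=np.array([-np.sin(th),np.cos(th)])
for i in range(3):
    c=ctrl.camera("wrist"); o=ctrl.get_obs(); print(o["time_s"],o["ee_pos"].round(4),o["eef_rot"].round(4));g=cv2.cvtColor(c["pixels"],cv2.COLOR_RGB2GRAY).astype(float);H=hsv(c)
    red=((H[...,0]<6)|(H[...,0]>172))&(H[...,1]>130)&(H[...,2]>80); red[:,:300]=0; red[:,370:]=0
    ys,xs=np.nonzero(red)
    def dip(lo,hi,a,b):
        p=g[lo:hi,a:b].mean(1); w=np.clip(np.percentile(p,70)-15-p,0,None); return (w*np.arange(lo,hi)).sum()/w.sum()
    L=[];pts=[]
    sill=dip(66,86,310,356); r1=dip(294,312,304,317); r2=dip(312,328,304,317)
    for u,v,z,y in((333,sill,.0135,104.9),(311,r1,.0127,-118.5),(311,r2,.0127,-141.5),(xs.mean(),ys.mean(),.092,-130)):
        q=onplane(c,u,v,z)[:2]*1000; print(round(u,1),round(v,1),"x'",(q@ex).round(2), "s0",(q@ey-y).round(2))
cv2.imwrite("pics/w2.png",c["pixels"][:,:,::-1])
E
python3 m3.py
```

```text
2.05 [ 0.4774 -0.2706  0.2434] [-3.1406e+00 -1.0000e-03  1.7244e+00]
333 80.2 x' 443.21 s0 -324.15
311 304.7 x' 420.99 s0 -324.16
311 324.1 x' 420.77 s0 -324.16
334.3 354.4 x' 443.13 s0 -323.7
2.1 [ 0.4774 -0.2697  0.2438] [-3.1410e+00 -7.0000e-04  1.7256e+00]
333 81.6 x' 443.21 s0 -323.77
311 306.0 x' 421.28 s0 -324.27
311 325.2 x' 421.09 s0 -324.08
334.5 356.3 x' 443.63 s0 -324.31
2.15 [ 0.4774 -0.2693  0.2442] [-3.1415e+00 -3.0000e-04  1.7265e+00]
333 82.0 x' 443.33 s0 -323.25
311 306.5 x' 421.64 s0 -324.37
311 325.9 x' 421.48 s0 -324.4
333.4 356.7 x' 443.03 s0 -324.15
```

Several frames agree: the station origin lies at s0 = -324.1 mm along the strip axis, and both the centre line and the wheel are at x' = 443.3 mm. I'll move above the wheel with the jaws narrowed to about 70 mm.

send_rows(series=[[0,0,0,-0.04,0.0133,0,0.5],[0,0,0,-0.08,0.0133,0,0.5],[0,0,0,-0.114,0.0133,0.03,0.5],[0,0,0,-0.114,0.0133,0.07,0.5],[0,0,0,-0.114,0.0133,0.1,0.5],[0,0,0,-0.114,0.0133,0.11,0.5],[0,0,0,-0.114,0.0133,0.11,0.5],[0,0,0,-0.114,0.0133,0.11,0.5]])

```text
time_s: 2.95
ee_pos: [0.5092, -0.3806, 0.1364]
eef_rot: [3.14, 0.002, 1.727]
force: [-0.1, -0.2, 0.2]
grip_width: 0.0701
```

Run:
```python
from h import *
ctrl.camera("side");ctrl.camera("side");c=ctrl.camera("wrist"); o=ctrl.get_obs(); cv2.imwrite("pics/w3.png",c["pixels"][:,:,::-1]); 
th=np.radians(8.9);ex=np.array([np.cos(th),np.sin(th)]);ey=np.array([-np.sin(th),np.cos(th)])
p=o["ee_pos"]; print(p,o["eef_rot"],o["force"],o["grip_width"],"x'",p[:2]@ex*1e3,"y st",p[:2]@ey*1e3+324.1)
d=ctrl.camera("side"); cv2.imwrite("pics/s3.png",cv2.resize(d["pixels"][190:370,220:420,::-1],None,fx=3.2,fy=3.2,interpolation=cv2.INTER_CUBIC))
```

```text
[ 0.50894541 -0.38093615  0.13612725] [3.13980332e+00 2.14596446e-03 1.72625067e+00] [-0.5282624  -0.15050549  1.08160117] 0.07038312213215203 x' 443.8828604255399 y st -130.98877031628626
```

View pics/w3.png

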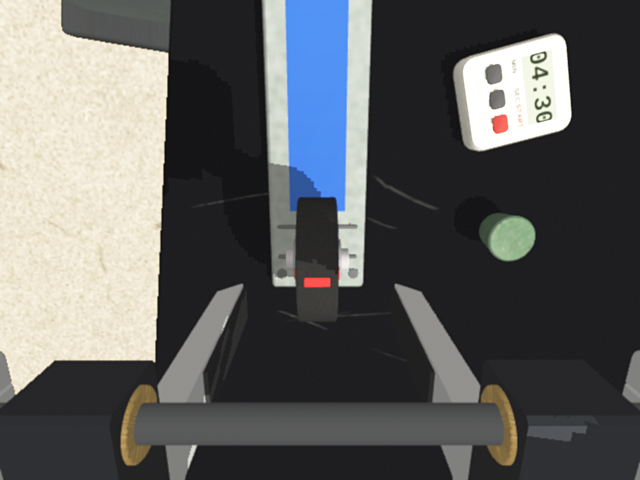

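View pics/s3.png

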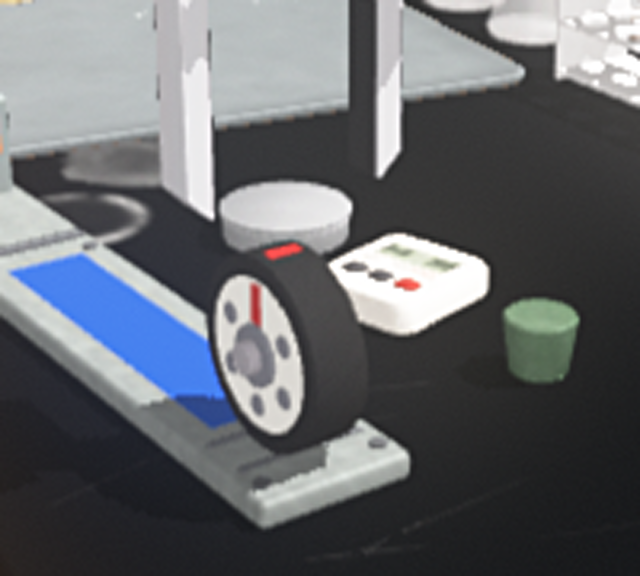

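In the wrist view the mark is at (317,282), and the fingertips at (243,287) and (396,287) lie evenly on either side. Descending to axle height, jaws still open.

send_rows(series=[[0,0,0,0.001,-0.0005,0.02,0.5],[0,0,0,0.001,-0.0005,0.04,0.5],[0,0,0,0.001,-0.0005,0.06,0.5],[0,0,0,0.001,-0.0005,0.075,0.5],[0,0,0,0.001,-0.0005,0.084,0.5],[0,0,0,0.001,-0.0005,0.084,0.5],[0,0,0,0.001,-0.0005,0.084,0.5],[0,0,0,0.001,-0.0005,0.084,0.5]])

```text
time_s: 3.95
ee_pos: [0.5081, -0.3802, 0.0513]
eef_rot: [3.141, 0.001, 1.726]
force: [-0.2, -0.6, -0.5]
grip_width: 0.0704
```

```bash
cat > st.py <<'E'
import sys
from h import *
tag=sys.argv[1]
c=ctrl.camera("wrist"); cv2.imwrite(f"pics/w{tag}.png",c["pixels"][:,:,::-1])
d=ctrl.camera("side"); cv2.imwrite(f"pics/s{tag}.png",cv2.resize(d["pixels"][190:370,170:420,::-1],None,fx=3.1,fy=3.1,interpolation=cv2.INTER_CUBIC))
o=ctrl.get_obs()
th=np.radians(8.9);ex=np.array([np.cos(th),np.sin(th)]);ey=np.array([-np.sin(th),np.cos(th)])
p=o["ee_pos"]; f=o["force"]; print(o["time_s"],p.round(4),o["eef_rot"].round(4),o["grip_width"],"x'",(p[:2]@ex*1e3).round(2),"y st",(p[:2]@ey*1e3+324.1).round(2),"F st",(f[:2]@ex).round(2),(f[:2]@ey).round(2),f[2].round(2))
E
python3 st.py 4
```

```text
4.05 [ 0.508  -0.3801  0.051 ] [3.1408e+00 9.0000e-04 1.7259e+00] 0.0703763736099183 x' 443.05 y st -130.01 F st 0.61 0.52 0.0
```

View pics/s4.png

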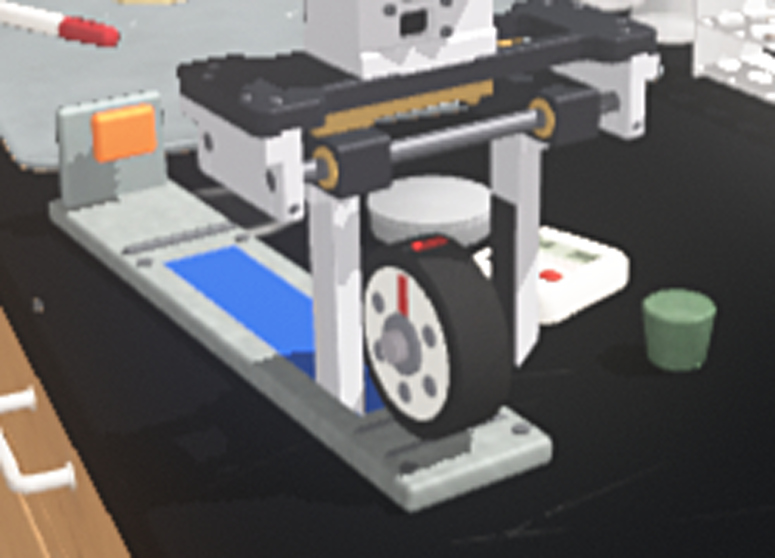

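View pics/w4.png

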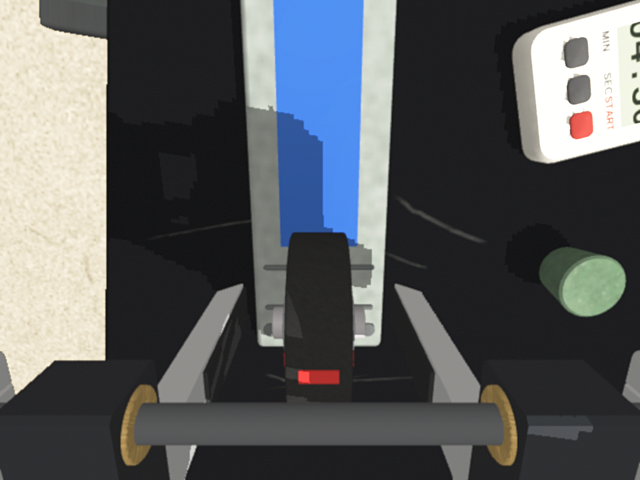

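Both views show the wheel's tyre centred between the fingers: tyre centre at column 319, fingertips at columns 243 and 396. The stubs are at about row 320. I'll check that the stubs lie at the TCP, then close.

Run:
```python
from h import *
c=ctrl.camera("wrist");o=ctrl.get_obs();p=o["ee_pos"]
th=np.radians(8.9);ex=np.array([np.cos(th),np.sin(th),0])
for s in(-.02,-.035,.02,.035): print(s,proj(c,p+s*ex))
```

```text
-0.02 (np.float64(273.1930932590768), np.float64(320.6675573208881))
-0.035 (np.float64(239.54352316740238), np.float64(320.7237655720171))
0.02 (np.float64(362.92297533389996), np.float64(320.5176725012103))
0.035 (np.float64(396.5708168265981), np.float64(320.4614671375335))
```

TCP and stub ends coincide: projected at (273,321) and (363,321), and seen in the same places. Pinching at 6 N.

send_rows(series=[[0,0,0,0,0,0,0.2],[0,0,0,0,0,0,0.0],[0,0,0,0,0,0,-0.1],[0,0,0,0,0,0,-0.2],[0,0,0,0,0,0,-0.4],[0,0,0,0,0,0,-0.5],[0,0,0,0,0,0,-0.5]], force=6)

```text
time_s: 4.8
ee_pos: [0.5077, -0.3799, 0.0502]
eef_rot: [3.142, 0.0, 1.726]
force: [-0.0, -0.6, 0.1]
grip_width: 0.0398
```

```bash
python3 st.py 5
```

```text
4.9 [ 0.5077 -0.3799  0.0502] [3.1415 0.     1.7258] 0.04027434278398754 x' 442.84 y st -129.75 F st -0.06 -0.25 0.36
```

View pics/s5.png

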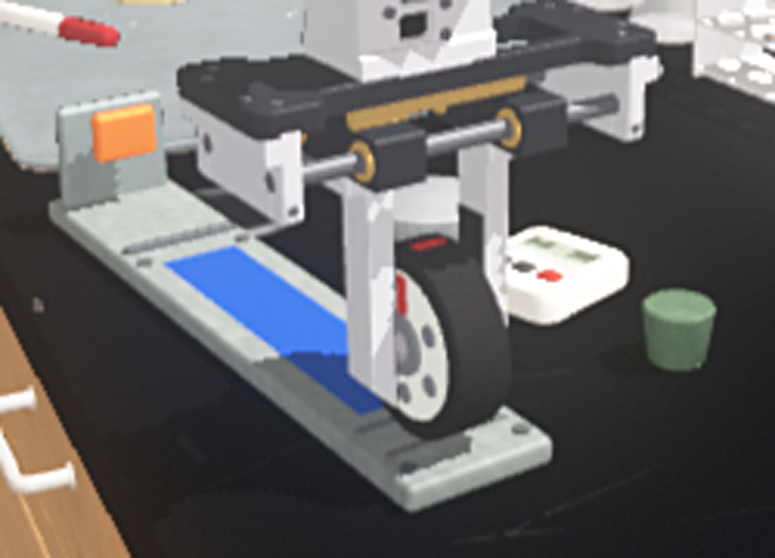

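View pics/w5.png

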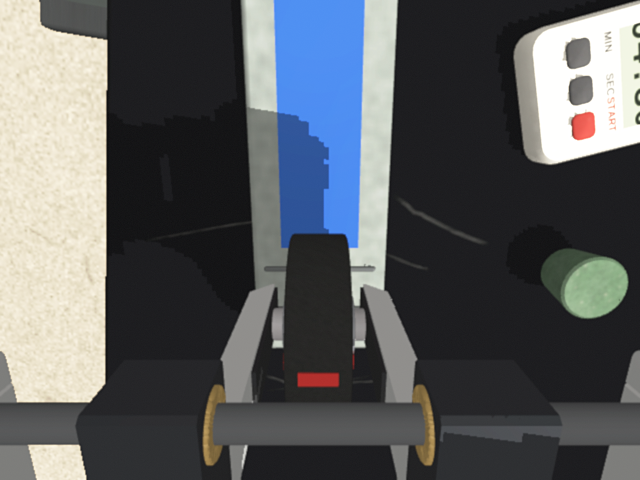

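The fingers closed on the stubs at 40 mm and the wheel stayed upright. I'll lean on it slightly and start rolling over the front rib, following its height.

send_rows(series=[[0,0,0,0,0,0.001,-0.5],[0,0,0,0.0025,0,0.0005,-0.5],[0,0,0,0.005,0,0.0,-0.5],[0,0,0,0.0075,0,-0.0003,-0.5],[0,0,0,0.01,0,-0.0005,-0.5],[0,0,0,0.0125,0,-0.0005,-0.5],[0,0,0,0.015,0,-0.0004,-0.5],[0,0,0,0.0175,0,-0.0001,-0.5]])

```text
time_s: 5.7
ee_pos: [0.505, -0.3622, 0.0502]
eef_rot: [-3.141, -0.0, 1.726]
force: [1.3, -0.1, 2.6]
grip_width: 0.0401
```

```bash
python3 st.py 6
```

```text
5.8 [ 0.5049 -0.362   0.0502] [-3.1413e+00 -6.0000e-04  1.7261e+00] 0.03965539229225871 x' 442.86 y st -111.67 F st 1.13 0.64 1.64
```

View pics/s6.png

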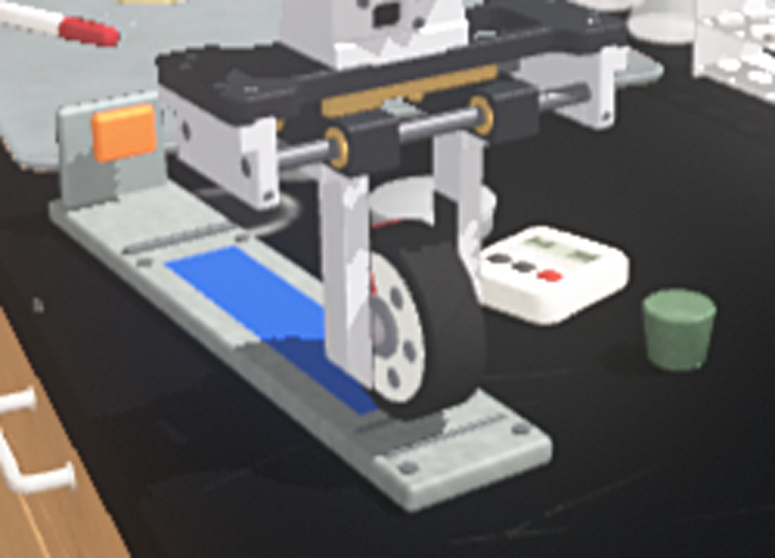

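View pics/w6.png

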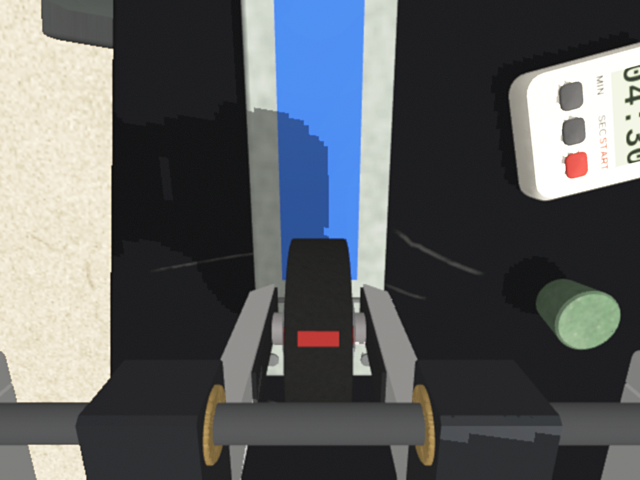

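The wheel is rolling: the red mark moved from row 379 to row 338 in the wrist view, with about 2 N of downward load. Continuing along the strip.

send_rows(series=[[0,0,0,0.0025,0,0.0005,-0.5],[0,0,0,0.006,0,0.001,-0.5],[0,0,0,0.01,0,0.001,-0.5],[0,0,0,0.014,0,0.001,-0.5],[0,0,0,0.018,0,0.001,-0.5],[0,0,0,0.022,0,0.001,-0.5],[0,0,0,0.026,0,0.001,-0.5],[0,0,0,0.03,0,0.001,-0.5]])

```text
time_s: 6.6
ee_pos: [0.5002, -0.3326, 0.0492]
eef_rot: [-3.141, -0.0, 1.726]
force: [0.5, -0.9, -2.0]
grip_width: 0.04
```

```bash
python3 st.py 7
```

```text
6.7 [ 0.5002 -0.3324  0.0493] [-3.1412e+00 -4.0000e-04  1.7262e+00] 0.03982489698793893 x' 442.76 y st -81.66 F st 0.65 0.59 -1.97
```

View pics/w7.png

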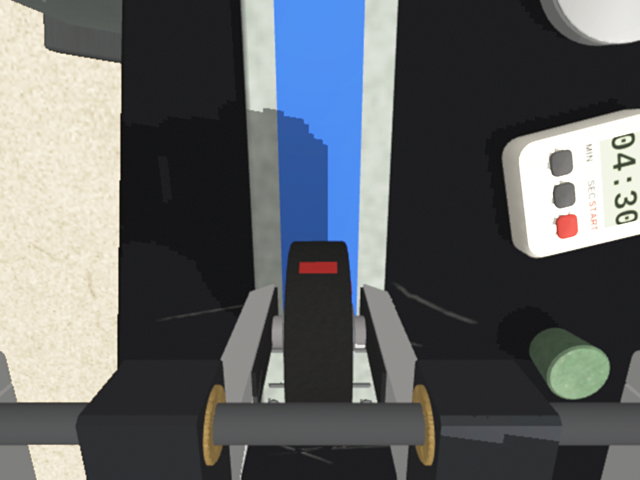

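View pics/s7.png

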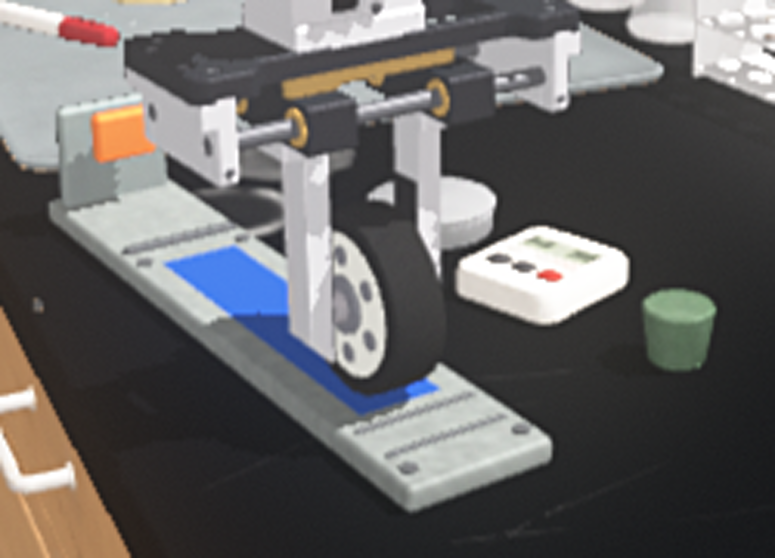

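The wheel is still rolling, with the mark now at (318,267), but the force has swung to -2 N, so the fingers carry part of its weight. I'll compute the angle, then press a bit lower.

```bash
cat > ang.py <<'E'
from h import *
from scipy.optimize import minimize_scalar
th=np.radians(8.9);ex=np.array([np.cos(th),np.sin(th),0]);ey=np.array([-np.sin(th),np.cos(th),0])
def ang(lo=0):
    c=ctrl.camera("wrist"); o=ctrl.get_obs(); H=hsv(c)
    red=((H[...,0]<6)|(H[...,0]>172))&(H[...,1]>130)&(H[...,2]>60); red[:,:285]=0; red[:,350:]=0; red[:220]=0; red[400:]=0
    ys,xs=np.nonzero(red)
    if len(ys)<15: print("no mark",len(ys)); return
    p=o["ee_pos"].copy(); p[2]=.052
    y=p@ey*1e3+324.1
    s=[]
    for r in(.034,.040):
      f=lambda a: proj(c,p+r*(np.sin(a)*ey+np.cos(a)*np.array([0,0,1])))[1]
      A=np.radians(np.arange(-100,100,.5)); v=np.array([f(a) for a in A]); s.append(np.degrees(A[np.argmin(abs(v-ys.mean()))]))
    print("mark px",xs.mean().round(1),ys.mean().round(1),"angle r34,r40",s,"y",y.round(1),"expected",np.degrees((y+130)/40).round(1))
if __name__=="__main__": ang()
E
python3 ang.py
```

```text
mark px 317.9 266.5 angle r34,r40 [np.float64(67.5), np.float64(59.00000000000001)] y -81.8 expected 69.0
```

Run:
```python
from h import *
from ang import *
c=ctrl.camera("wrist");o=ctrl.get_obs();p=o["ee_pos"].copy();print(o["force"],o["ee_pos"])
for n,z in(("w5",.0502),("w6",.0502),("w7",.0493)):
    im=cv2.imread(f"pics/{n}.png"); H=cv2.cvtColor(im,cv2.COLOR_BGR2HSV)
    red=((H[...,0]<6)|(H[...,0]>172))&(H[...,1]>130)&(H[...,2]>60); red[:,:285]=0; red[:,350:]=0; red[:220]=0; red[400:]=0
    ys,xs=np.nonzero(red)
    q=p.copy(); q[2]+=.052-z
    for r in(.034,.04):
      A=np.radians(np.arange(-100,100,.5)); v=np.array([proj(c,q+r*(np.sin(a)*ey+np.cos(a)*np.array([0,0,1])))[1] for a in A]); print(n,ys.mean(),r,np.degrees(A[np.argmin(abs(v-ys.mean()))]))
```

```text
[ 0.85782143  1.15060078 -1.64884098] [ 0.50027844 -0.33270884  0.04926266]
w5 379.01116427432214 0.034 -8.5
w5 379.01116427432214 0.04 -0.5
w6 338.4890510948905 0.034 18.5
w6 338.4890510948905 0.04 20.5
w7 267.2265306122449 0.034 67.0
w7 267.2265306122449 0.04 58.5
```

On tread radius the mark reads -0.5°, then 20.5°, then 58.5°, against an expected 0°, 26° and 69°. So the wheel is slipping about 10° because it isn't loaded enough. I'll lower the grip to 5 N, lean on it and check the force.

send_rows(series=[[0,0,0,0,0,0.0015,-0.5],[0,0,0,0,0,0.003,-0.5],[0,0,0,0,0,0.003,-0.5]], force=5)

```text
time_s: 7.1
ee_pos: [0.5006, -0.3335, 0.047]
eef_rot: [3.141, 0.001, 1.726]
force: [-1.2, -0.9, 5.5]
grip_width: 0.0399
```

```bash
python3 st.py 8; python3 ang.py
```

```text
7.2 [ 0.5006 -0.3335  0.047 ] [3.1408e+00 1.2000e-03 1.7257e+00] 0.040096137636265704 x' 443.02 y st -82.83 F st -1.02 1.03 6.51
mark px 317.8 270.7 angle r34,r40 [np.float64(65.5), np.float64(57.5)] y -82.8 expected 67.5
```

send_rows(series=[[0,0,0,0.003,0,0.0,-0.5],[0,0,0,0.006,0,0.0,-0.5],[0,0,0,0.009,0,0.0,-0.5],[0,0,0,0.012,0,0.0,-0.5],[0,0,0,0.012,0,0.0,-0.5]])

```text
time_s: 7.75
ee_pos: [0.4984, -0.3205, 0.0462]
eef_rot: [-3.141, -0.0, 1.726]
force: [0.5, 0.9, 0.9]
grip_width: 0.0401
```

```bash
python3 st.py 9; python3 ang.py
```

```text
7.85 [ 0.4985 -0.3208  0.0462] [-3.1413e+00 -5.0000e-04  1.7260e+00] 0.03972704561207875 x' 442.82 y st -69.94 F st 0.58 1.04 1.73
mark px 317.9 253.0 angle r34,r40 [np.float64(88.5), np.float64(71.0)] y -70.0 expected 85.9
```

View pics/w9.png

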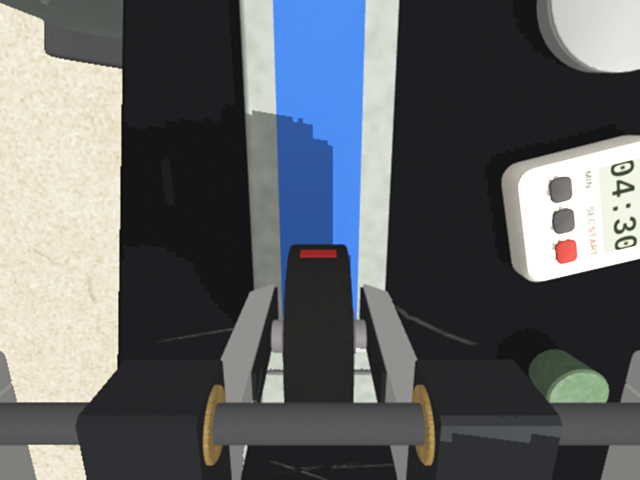

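View pics/s9.png

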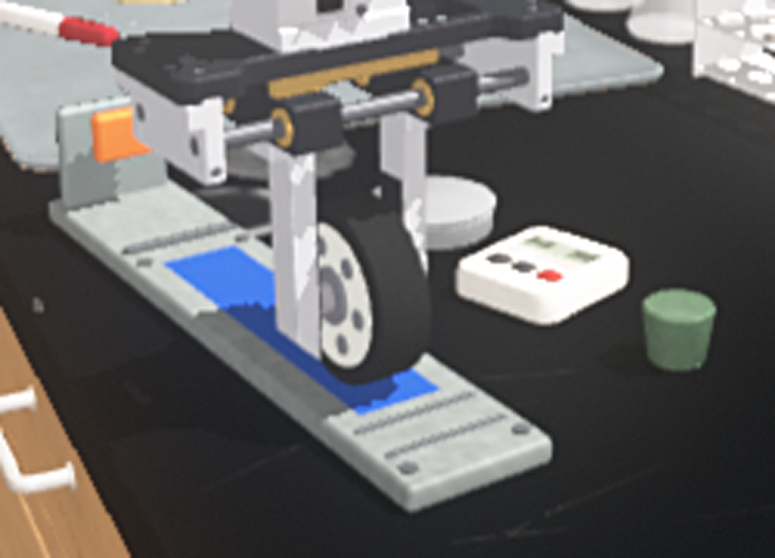

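Run:
```python
from h import *
from ang import *
c=ctrl.camera("wrist");o=ctrl.get_obs();p=o["ee_pos"].copy();p[2]=.052
for d in (-6,-4,-2,0,2): print(d,proj(c,p+ey*d/1e3-ex*.018), "tyre front horizon", min(proj(c,p+ey*(d/1e3+.04*np.sin(a))+np.array([0,0,.04*np.cos(a)]))[1] for a in np.radians(np.arange(0,140))))
im=cv2.cvtColor(c["pixels"],cv2.COLOR_RGB2BGR)[230:400,220:420]; cv2.imwrite("pics/z1.png",cv2.resize(im,None,fx=3.5,fy=3.5,interpolation=cv2.INTER_CUBIC))
```

```text
-6 (np.float64(276.86956702198034), np.float64(339.74319868795084)) tyre front horizon 247.8824352871219
-4 (np.float64(276.7271882693105), np.float64(335.6386729661523)) tyre front horizon 243.48540291866385
-2 (np.float64(276.5838783783317), np.float64(331.50730418618133)) tyre front horizon 239.04523975470937
0 (np.float64(276.439628184794), np.float64(327.34882815905434)) tyre front horizon 234.5644258944806
2 (np.float64(276.29442840379323), np.float64(323.16297721751806)) tyre front horizon 230.04560943194767
```

View pics/z1.png

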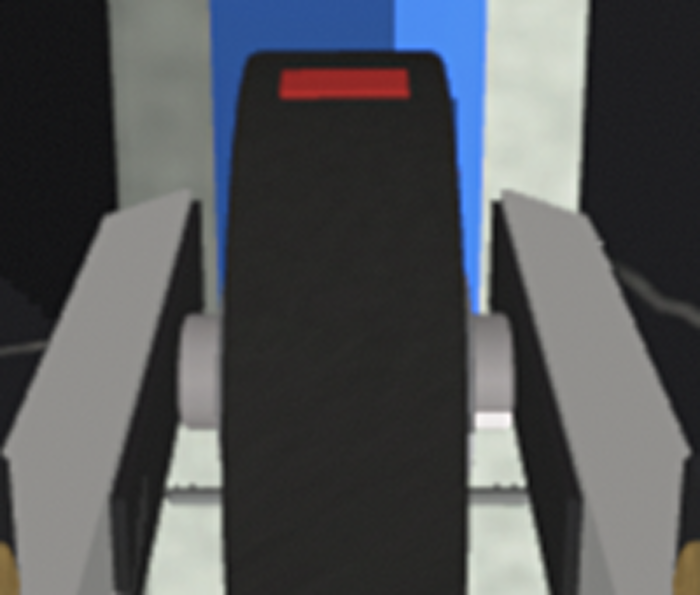

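In the zoomed view the stub centre is at about row 336 and the tyre's front horizon at row 245. Both put the axle about 4.3 mm behind the TCP. So the wheel is rolling properly, and the fingers are creeping forward and down over the stubs. I'll re-grip centred while the wheel stands on the flat.

send_rows(series=[[0,0,0,0,0,0.0,-0.05],[0,0,0,0,0,0.0,0.05],[0,0,0,0,0,0,0.15],[0,0,0,-0.0043,0,-0.005,0.15],[0,0,0,-0.0043,0,-0.005,0.15],[0,0,0,-0.0043,0,-0.005,0.15],[0,0,0,-0.0043,0,-0.005,0.15]])

```text
time_s: 8.65
ee_pos: [0.4991, -0.3253, 0.0513]
eef_rot: [-3.142, -0.0, 1.726]
force: [0.3, 0.9, 0.2]
grip_width: 0.0541
```

```bash
python3 st.py 10
cat > lag.py <<'E'
from h import *
from ang import *
import sys
def lag(tag):
    c=ctrl.camera("wrist");o=ctrl.get_obs();p=o["ee_pos"].copy();p[2]=.052+(float(sys.argv[2])/1e3 if len(sys.argv)>2 else 0)
    g=cv2.cvtColor(c["pixels"],cv2.COLOR_RGB2GRAY).astype(float)
    # tyre horizon: board/blue (bright) -> black in cols 305:330, scanning rows 200..300
    H=hsv(c); dark=(H[...,2]<75); red=((H[...,0]<6)|(H[...,0]>172))&(H[...,1]>130)&(H[...,2]>60)
    col=(dark|red)[200:400,308:330].mean(1)>.7
    # last row going up from 300 contiguous
    r=100
    while r>0 and col[r]: r-=1
    row=201+r
    D=np.arange(-15,15,.1); hz=[min(proj(c,p+ey*(d/1e3+.04*np.sin(a))+np.array([0,0,.04*np.cos(a)]))[1] for a in np.radians(np.arange(50,110,2))) for d in D]
    d=D[np.argmin(abs(np.array(hz)-row))]
    yw=p@ey*1e3+324.1+d
    print("horizon row",row,"offset of axle from TCP",d.round(1),"wheel y",yw.round(1),"expected angle",np.degrees((yw+130)/40).round(1), "stub row exp",proj(c,p+ey*d/1e3-ex*.018)[1].round(1))
    q=p+ey*d/1e3
    red[:,:285]=0; red[:,350:]=0; red[:215]=0; red[420:]=0; ys,xs=np.nonzero(red)
    if len(ys)>15:
        A=np.radians(np.arange(-95,95,.5)); v=np.array([proj(c,q+.04*(np.sin(a)*ey+np.cos(a)*np.array([0,0,1])))[1] for a in A]); i=A[np.argmin(abs(v-ys.mean()))]
        print("mark rows",ys.min(),ys.max(),"angle",np.degrees(i).round(1))
    print("F",o["force"].round(2),"z",o["ee_pos"][2].round(4),"w",o["grip_width"].round(4),"t",o["time_s"])
    cv2.imwrite(f"pics/l{tag}.png",cv2.resize(c["pixels"][210:410,200:440,::-1],None,fx=2.5,fy=2.5,interpolation=cv2.INTER_CUBIC))
lag(sys.argv[1])
E
python3 lag.py 10
```

```text
8.75 [ 0.4991 -0.3252  0.0512] [-3.1414e+00 -1.0000e-04  1.7259e+00] 0.0545493127357636 x' 442.8 y st -74.45 F st 0.88 -1.04 -0.47
horizon row 232 offset of axle from TCP -0.2 wheel y -74.7 expected angle 79.3 stub row exp 322.1
mark rows 236 243 angle 82.0Traceback (most recent call last):
  File "lag.py", line 25, in <module>
    lag(sys.argv[1])
    ~~~^^^^^^^^^^^^^
  File "lag.py", line 23, in lag
    print("F",o["force"].round(2),"z",o["ee_pos"][2].round(4),"w",o["grip_width"].round(4),"t",o["time_s"])
                                                                  ^^^^^^^^^^^^^^^^^^^^^
AttributeError: 'float' object has no attribute 'round'
```

Re-centred: the wheel is at y = -74.7 mm and the mark reads 82° against 79° expected, so there is no skid. Closing again at 7 N, then rolling on.

send_rows(series=[[0,0,0,0,0,0.0,0.0],[0,0,0,0,0,0.0,-0.2],[0,0,0,0,0,0,-0.4],[0,0,0,0,0,0.0005,-0.5],[0,0,0,0.003,0,0.001,-0.5],[0,0,0,0.007,0,0.001,-0.5],[0,0,0,0.011,0,0.0012,-0.5],[0,0,0,0.015,0,0.0015,-0.5]], force=7)

```text
time_s: 9.6
ee_pos: [0.497, -0.3104, 0.0501]
eef_rot: [3.141, 0.001, 1.726]
force: [-0.1, -1.4, 5.8]
grip_width: 0.0401
```

```bash
sed -i 's/o\["grip_width"\].round(4)/o["grip_width"]/' lag.py; python3 lag.py 11
```

```text
horizon row 234 offset of axle from TCP -1.5 wheel y -60.3 expected angle 99.8 stub row exp 324.8
mark rows 234 236 angle 94.5
F [-2.24 -1.26  5.34] z 0.05 w 0.04003163157958011 t 9.65
```

View pics/l11.png

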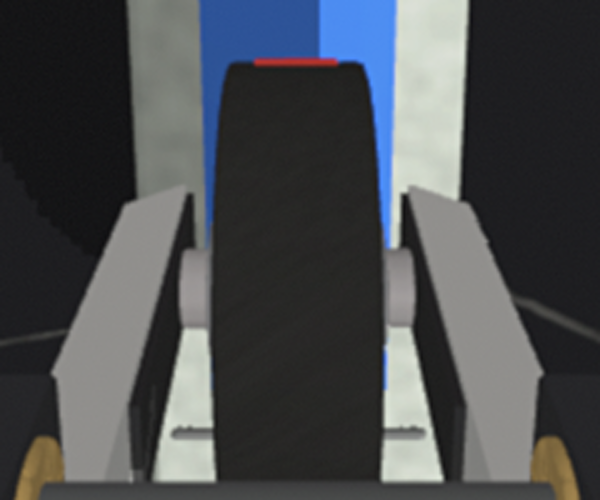

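send_rows(series=[[0,0,0,0.004,0,0.0,-0.5],[0,0,0,0.008,0,0.0,-0.5],[0,0,0,0.012,0,0,-0.5],[0,0,0,0.016,0,0.0003,-0.5],[0,0,0,0.02,0,0.0006,-0.5],[0,0,0,0.024,0,0.0009,-0.5],[0,0,0,0.028,0,0.0012,-0.5],[0,0,0,0.032,0,0.0015,-0.5]])

```text
time_s: 10.45
ee_pos: [0.4918, -0.2786, 0.0483]
eef_rot: [-3.142, 0.0, 1.726]
force: [-0.9, -1.9, 3.6]
grip_width: 0.0398
```

```bash
python3 lag.py 12; python3 st.py 12
```

```text
horizon row 242 offset of axle from TCP -4.5 wheel y -31.2 expected angle 141.5 stub row exp 333.0
F [-1.31 -0.05  4.14] z 0.0483 w 0.039922242203102046 t 10.5
10.6 [ 0.4919 -0.2785  0.0483] [-3.1414e+00 -5.0000e-04  1.7261e+00] 0.03985568065980283 x' 442.86 y st -27.14 F st -1.4 0.77 3.95
```

View pics/s12.png

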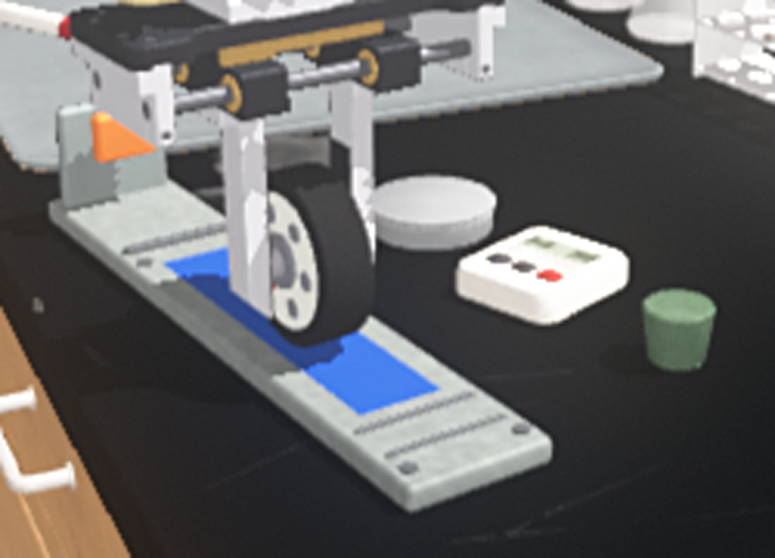

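View pics/l12.png

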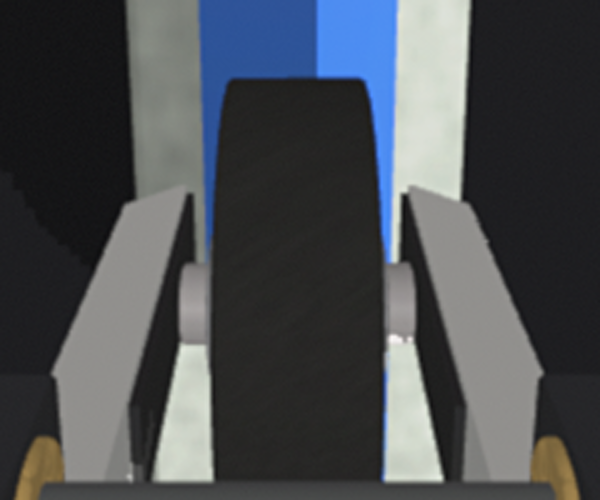

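The axle now trails by 4.5 mm, so I'll re-grip again: open, back 4.5 mm, up 3 mm, close, and roll on.

send_rows(series=[[0,0,0,0,0,0.0,-0.05],[0,0,0,0,0,0.0,0.05],[0,0,0,-0.003,0,-0.0025,0.05],[0,0,0,-0.0045,0,-0.0035,0.05],[0,0,0,-0.0045,0,-0.0035,0.05],[0,0,0,-0.0045,0,-0.0035,0.05]])

```text
time_s: 11.2
ee_pos: [0.4926, -0.2834, 0.0518]
eef_rot: [3.142, 0.0, 1.726]
force: [0.2, 0.1, -0.3]
grip_width: 0.0496
```

```bash
python3 lag.py 13
```

```text
horizon row 229 offset of axle from TCP 0.9 wheel y -31.1 expected angle 141.6 stub row exp 319.2
F [-0.65  0.43 -0.15] z 0.0517 w 0.04967095055236155 t 11.25
```

send_rows(series=[[0,0,0,0,0,0.0,-0.2],[0,0,0,0,0,0,-0.4],[0,0,0,0,0,0.0008,-0.5],[0,0,0,0.003,0,0.0012,-0.5],[0,0,0,0.007,0,0.0012,-0.5],[0,0,0,0.011,0,0.0014,-0.5],[0,0,0,0.015,0,0.0016,-0.5],[0,0,0,0.019,0,0.0018,-0.5]], force=8)

```text
time_s: 12.05
ee_pos: [0.4897, -0.2643, 0.0501]
eef_rot: [3.141, 0.0, 1.726]
force: [-2.3, -2.4, 5.0]
grip_width: 0.0399
```

send_rows(series=[[0,0,0,0.004,0,0.0,-0.5],[0,0,0,0.008,0,0.0,-0.5],[0,0,0,0.012,0,0,-0.5],[0,0,0,0.016,0,0.0002,-0.5],[0,0,0,0.02,0,0.0004,-0.5],[0,0,0,0.024,0,0.0006,-0.5]])

```text
time_s: 12.65
ee_pos: [0.4859, -0.2405, 0.0494]
eef_rot: [-3.142, -0.0, 1.726]
force: [-1.7, -1.1, 2.8]
grip_width: 0.0401
```

```bash
python3 lag.py 14; python3 st.py 14
```

```text
horizon row 238 offset of axle from TCP -3.0 wheel y 8.8 expected angle 198.8 stub row exp 328.8
F [-1.49 -1.49  2.03] z 0.0493 w 0.03997958713920863 t 12.7
12.8 [ 0.4859 -0.2404  0.0493] [-3.1413e+00 -5.0000e-04  1.7261e+00] 0.039847454378192204 x' 442.83 y st 11.39 F st -0.52 0.76 3.62
```

View pics/s14.png

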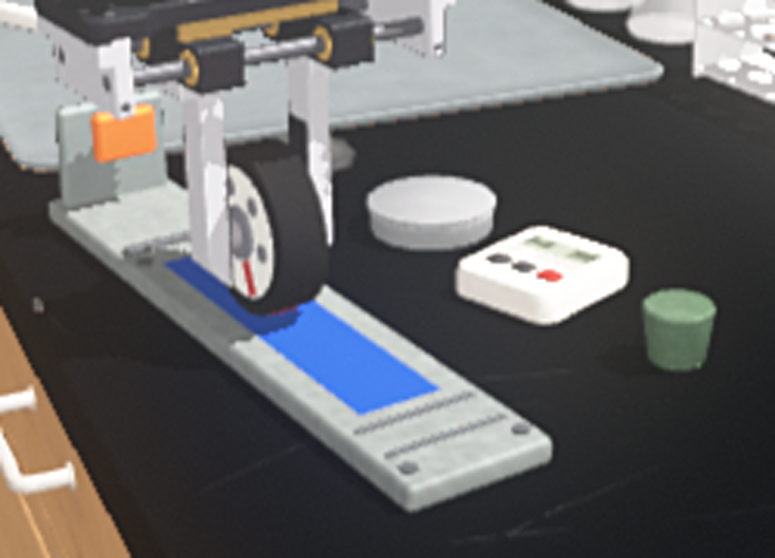

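View pics/l14.png

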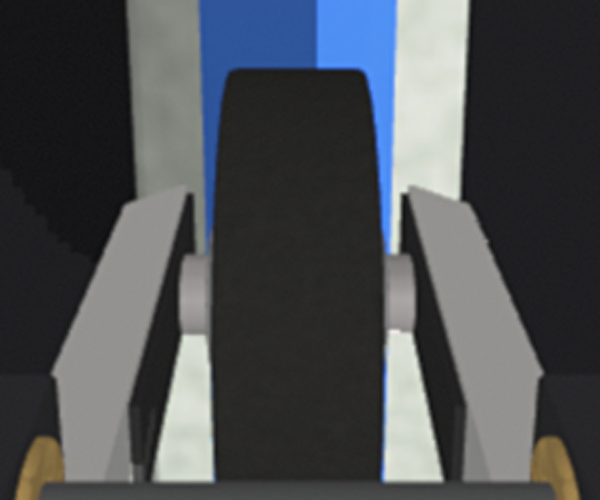

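The side view shows the red side line pointing down at (250,278), slightly past bottom, which matches the expected 199°. The mid-way step is met. Re-gripping with a small lead, then continuing.

send_rows(series=[[0,0,0,0,0,0.0,-0.05],[0,0,0,0,0,0.0,0.05],[0,0,0,-0.003,0,-0.0015,0.05],[0,0,0,-0.005,0,-0.0025,0.05],[0,0,0,-0.005,0,-0.0025,0.05],[0,0,0,-0.005,0,-0.0025,0.05]])

```text
time_s: 13.4
ee_pos: [0.4867, -0.2459, 0.0519]
eef_rot: [3.142, 0.0, 1.726]
force: [-0.2, -0.6, -0.7]
grip_width: 0.0495
```

```bash
python3 lag.py 15
```

```text
horizon row 225 offset of axle from TCP 2.7 wheel y 8.7 expected angle 198.6 stub row exp 315.3
F [ 0.19  0.01 -0.94] z 0.0519 w 0.04950024833346459 t 13.45
```

send_rows(series=[[0,0,0,0,0,0.0,-0.2],[0,0,0,0,0,0,-0.4],[0,0,0,0,0,0.0008,-0.5],[0,0,0,0.003,0,0.0012,-0.5],[0,0,0,0.007,0,0.0012,-0.5],[0,0,0,0.011,0,0.0014,-0.5],[0,0,0,0.015,0,0.0016,-0.5],[0,0,0,0.019,0,0.0018,-0.5]], force=8)

```text
time_s: 14.25
ee_pos: [0.4839, -0.2268, 0.0503]
eef_rot: [3.141, 0.0, 1.726]
force: [-1.2, -2.1, 4.7]
grip_width: 0.04
```

send_rows(series=[[0,0,0,0.004,0,0.0,-0.5],[0,0,0,0.008,0,0.0,-0.5],[0,0,0,0.012,0,0,-0.5],[0,0,0,0.016,0,0.0002,-0.5],[0,0,0,0.02,0,0.0004,-0.5],[0,0,0,0.024,0,0.0006,-0.5]])

```text
time_s: 14.85
ee_pos: [0.4801, -0.203, 0.0495]
eef_rot: [-3.142, 0.0, 1.726]
force: [-1.7, -3.0, 2.4]
grip_width: 0.0399
```

```bash
python3 lag.py 16; python3 st.py 16
```

```text
horizon row 233 offset of axle from TCP -0.7 wheel y 49.1 expected angle 256.5 stub row exp 324.0
F [-1.41 -0.45  2.56] z 0.0495 w 0.039894068879283484 t 14.9
15.0 [ 0.48   -0.2029  0.0495] [-3.1414e+00 -4.0000e-04  1.7261e+00] 0.03991134723987708 x' 442.85 y st 49.36 F st -1.32 1.49 1.91
```

View pics/s16.png

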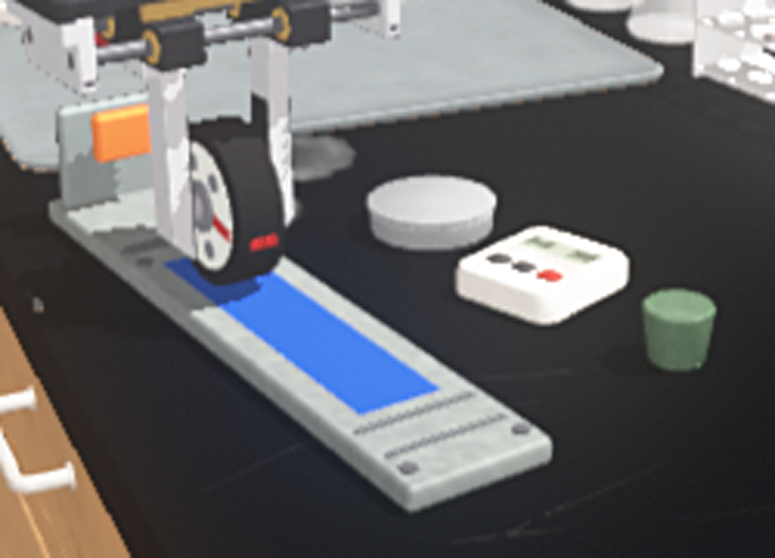

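View pics/w16.png

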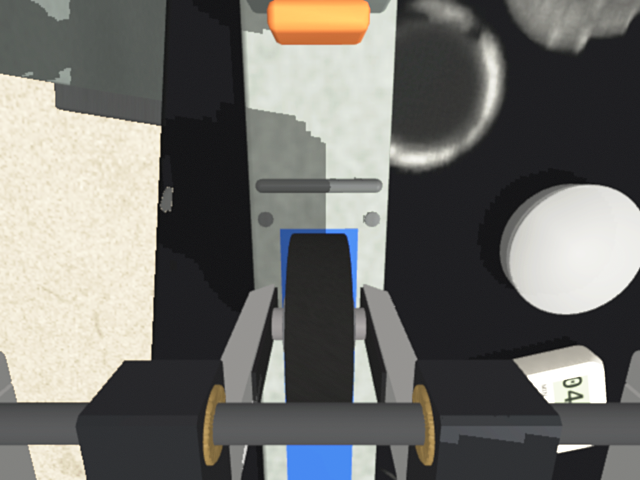

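The mark is now on the rear of the tyre, as expected at about 256°. The wheel is at y = 49 mm and the sill shows at row 186. I'll use this view to check the sill and pad positions.

Run:
```python
from h import *
from ang import *
c=ctrl.camera("wrist");H=hsv(c);g=cv2.cvtColor(c["pixels"],cv2.COLOR_RGB2GRAY).astype(int)
for v in range(176,196,1): print(v,g[v,270:320].mean().round(0),g[v,335:372].mean().round(0),end="; ")
for v in(179,186,193): print("sill",v,(onplane(c,318,v,.0135)@ey*1e3+324.1).round(1))
org=(H[...,0]>=5)&(H[...,0]<22)&(H[...,1]>150)&(H[...,2]>120); org[60:]=0
ys,xs=np.nonzero(org); print("orange",xs.min(),xs.max(),ys.max()); 
# bottom front edge of pad at z=.039
for v in (27,44): print(v,[(z,(onplane(c,318,v,z)@ey*1e3+324.1).round(1)) for z in(.039,.065)])
```

```text
176 137.0 216.0; 177 126.0 176.0; 178 91.0 109.0; 179 78.0 89.0; 180 81.0 105.0; 181 84.0 117.0; 182 86.0 125.0; 183 90.0 135.0; 184 93.0 142.0; 185 90.0 144.0; 186 86.0 144.0; 187 84.0 143.0; 188 82.0 141.0; 189 78.0 135.0; 190 70.0 121.0; 191 81.0 141.0; 192 122.0 212.0; 193 137.0 227.0; 194 138.0 225.0; 195 138.0 223.0; sill 179 107.7
sill 186 104.3
sill 193 100.8
orange 267 369 42
27 [(0.039, np.float64(169.3)), (0.065, np.float64(163.7))]
44 [(0.039, np.float64(163.3)), (0.065, np.float64(158.6))]
```

send_rows(series=[[0,0,0,0.004,0,0.0002,-0.5],[0,0,0,0.008,0,0.0004,-0.5],[0,0,0,0.012,0,0.0006,-0.5],[0,0,0,0.016,0,0.0008,-0.5],[0,0,0,0.02,0,0.001,-0.5],[0,0,0,0.024,0,0.0012,-0.5],[0,0,0,0.028,0,0.0014,-0.5],[0,0,0,0.028,0,0.0014,-0.5]])

```text
time_s: 15.85
ee_pos: [0.4757, -0.175, 0.0481]
eef_rot: [-3.141, -0.0, 1.726]
force: [-0.7, 0.7, 2.7]
grip_width: 0.0402
```

```bash
python3 lag.py 17; python3 st.py 17
```

```text
horizon row 238 offset of axle from TCP -1.9 wheel y 75.5 expected angle 294.3 stub row exp 329.4
F [-1.62  1.59  2.51] z 0.0481 w 0.040085306425076864 t 15.9
16.0 [ 0.4758 -0.1755  0.0481] [-3.1415e+00 -4.0000e-04  1.7258e+00] 0.03985599458811455 x' 442.89 y st 77.15 F st -0.52 0.22 2.28
```

View pics/w17.png

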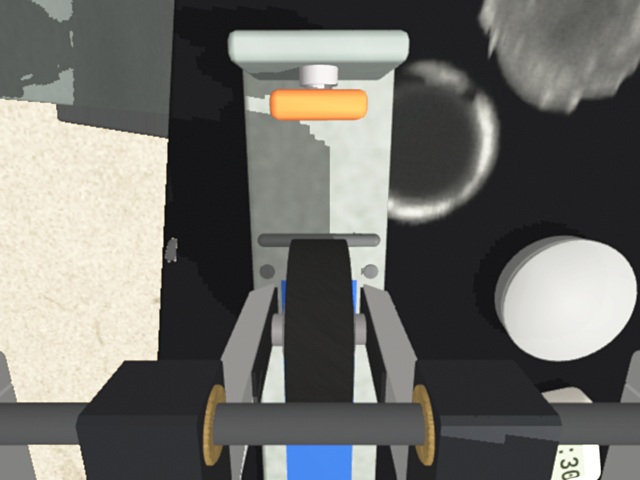

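The sill measures at y = 104.3 mm and the pad face at 163.3 mm, both within 1 mm of nominal. I'll re-grip once more before the sill, with some lead.

send_rows(series=[[0,0,0,0,0,0.0,-0.05],[0,0,0,0,0,0.0,0.05],[0,0,0,-0.003,0,-0.0015,0.05],[0,0,0,-0.005,0,-0.0035,0.05],[0,0,0,-0.005,0,-0.0035,0.05],[0,0,0,-0.005,0,-0.0035,0.05]])

```text
time_s: 16.6
ee_pos: [0.4766, -0.1807, 0.0516]
eef_rot: [3.141, 0.0, 1.726]
force: [0.4, 0.3, 0.4]
grip_width: 0.0492
```

```bash
python3 lag.py 18
```

```text
horizon row 224 offset of axle from TCP 3.2 wheel y 75.1 expected angle 293.8 stub row exp 314.6
F [ 0.37  0.66 -0.41] z 0.0516 w 0.04911501853186523 t 16.65
```

View pics/l18.png

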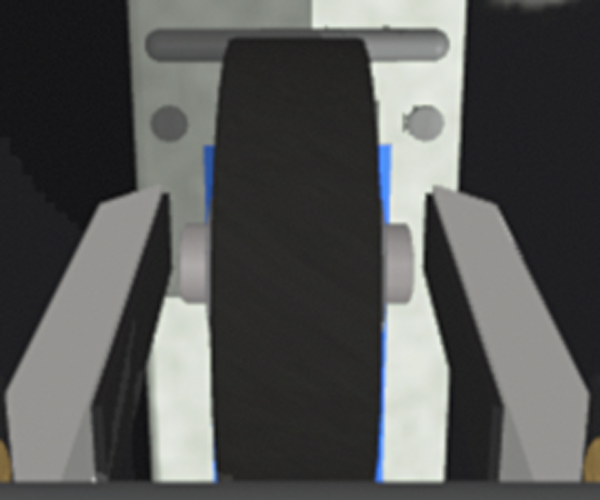

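send_rows(series=[[0,0,0,0,0,0.0,-0.2],[0,0,0,0,0,0,-0.4],[0,0,0,0,0,0.0005,-0.5],[0,0,0,0.003,0,0.001,-0.5],[0,0,0,0.006,0,0.001,-0.5],[0,0,0,0.009,0,0.001,-0.5],[0,0,0,0.012,0,0.001,-0.5]], force=10)

```text
time_s: 17.35
ee_pos: [0.4748, -0.1687, 0.0508]
eef_rot: [3.141, 0.0, 1.726]
force: [-1.7, -2.6, 3.4]
grip_width: 0.0399
```

```bash
python3 lag.py 19
```

```text
horizon row 229 offset of axle from TCP 0.8 wheel y 85.2 expected angle 308.2 stub row exp 319.8
F [-1.72 -0.46  5.1 ] z 0.0507 w 0.0399720679643998 t 17.4
```

Now over the sill, following its height profile at about 25 mm/s.

send_rows(series=[[0,0,0,0.0025,0,0.0,-0.5],[0,0,0,0.005,0,-0.0005,-0.5],[0,0,0,0.0075,0,-0.0013,-0.5],[0,0,0,0.01,0,-0.002,-0.5],[0,0,0,0.0125,0,-0.0026,-0.5],[0,0,0,0.015,0,-0.003,-0.5],[0,0,0,0.0175,0,-0.0033,-0.5]])

```text
time_s: 18.1
ee_pos: [0.4719, -0.1511, 0.0538]
eef_rot: [-3.141, -0.0, 1.726]
force: [0.0, -2.9, -1.5]
grip_width: 0.0403
```

```bash
python3 lag.py 20 3; python3 st.py 20
```

```text
horizon row 234 offset of axle from TCP -1.3 wheel y 100.8 expected angle 330.6 stub row exp 324.3
F [ 0.69 -1.84 -0.96] z 0.0538 w 0.040323050912211056 t 18.15
18.25 [ 0.4719 -0.1511  0.0538] [-3.1412e+00 -5.0000e-04  1.7261e+00] 0.03963780437139363 x' 442.8 y st 101.85 F st 0.21 -0.81 -0.63
```

View pics/w20.png

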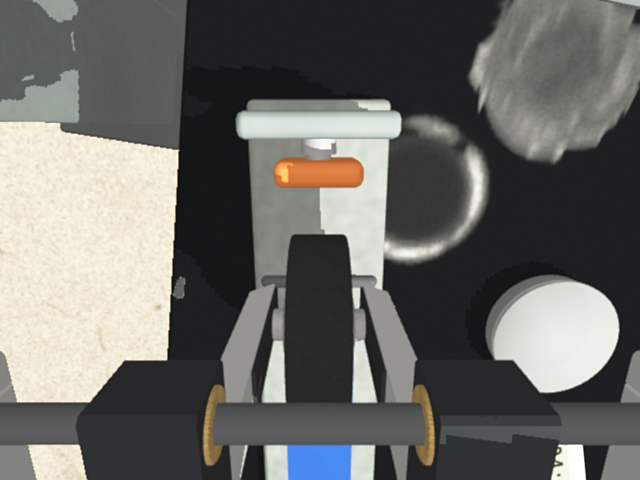

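View pics/s20.png

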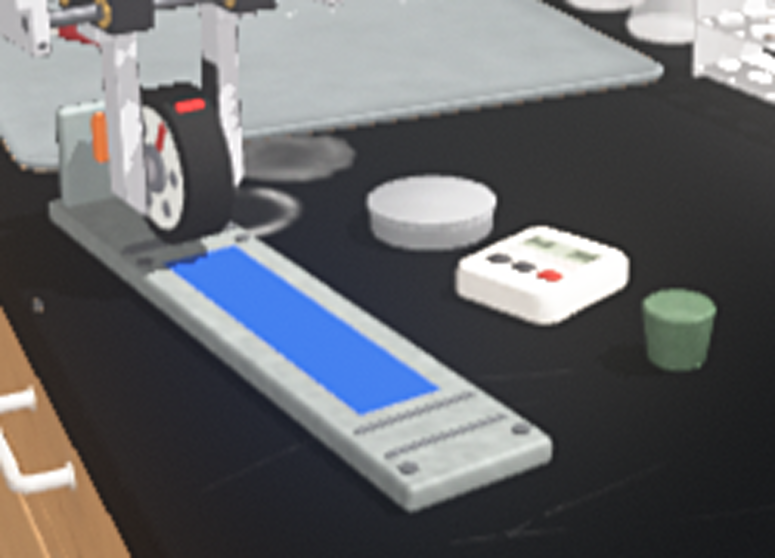

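The wheel is at y ≈ 101 mm on the sill, and the mark is coming up on the rear side at (190,104) in the side view. Next comes the descent, following the profile with a little more load.

send_rows(series=[[0,0,0,0.0,0,0.0008,-0.5],[0,0,0,0.0025,0,0.0008,-0.5],[0,0,0,0.005,0,0.0009,-0.5],[0,0,0,0.0075,0,0.001,-0.5],[0,0,0,0.01,0,0.0012,-0.5],[0,0,0,0.0125,0,0.0017,-0.5],[0,0,0,0.015,0,0.0023,-0.5],[0,0,0,0.0175,0,0.0031,-0.5]])

```text
time_s: 19.05
ee_pos: [0.4692, -0.1338, 0.0507]
eef_rot: [-3.141, -0.0, 1.726]
force: [0.0, 0.7, 2.6]
grip_width: 0.0398
```

```bash
python3 lag.py 21 1.2; python3 st.py 21
```

```text
horizon row 238 offset of axle from TCP -2.9 wheel y 116.8 expected angle 353.5 stub row exp 328.8
mark rows 383 397 angle -3.0
F [0.48 2.16 3.86] z 0.0506 w 0.039819811856687815 t 19.1
19.2 [ 0.4692 -0.1338  0.0507] [-3.1414e+00 -5.0000e-04  1.7261e+00] 0.04019787274235356 x' 442.86 y st 119.34 F st -0.32 2.21 2.3
```

View pics/w21.png

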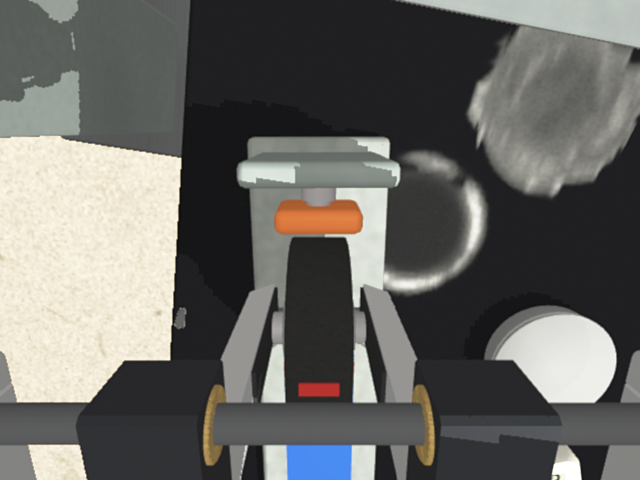

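View pics/s21.png

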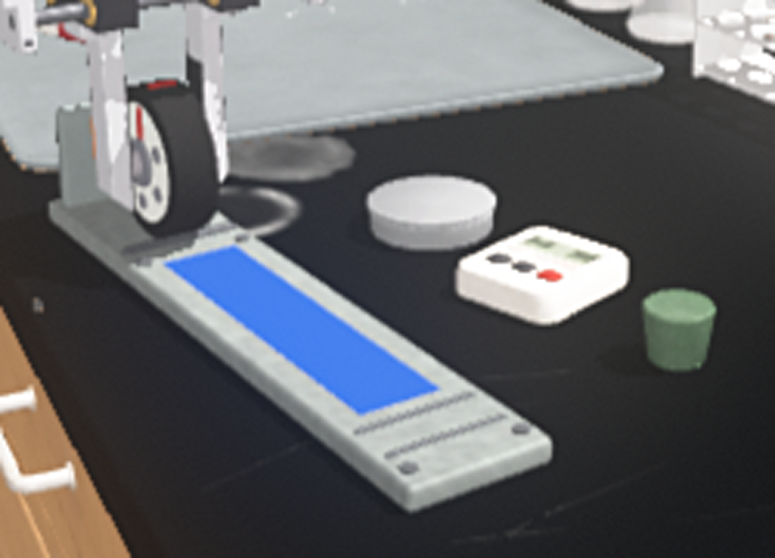

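The mark reads -3° of the top and the wheel is at y ≈ 117 mm. A few more mm brings it into the bay.

send_rows(series=[[0,0,0,0.0015,0,0.0005,-0.5],[0,0,0,0.003,0,0.0009,-0.5],[0,0,0,0.0045,0,0.0013,-0.5],[0,0,0,0.0055,0,0.0016,-0.5],[0,0,0,0.0055,0,0.0016,-0.5]])

```text
time_s: 19.7
ee_pos: [0.4684, -0.1287, 0.0492]
eef_rot: [-3.141, 0.0, 1.726]
force: [-0.7, -1.1, 0.9]
grip_width: 0.0398
```

```bash
python3 lag.py 22; python3 st.py 22
```

```text
horizon row 248 offset of axle from TCP -7.0 wheel y 117.4 expected angle 354.4 stub row exp 338.2
mark rows 370 385 angle 10.5
F [-0.21 -1.07  1.32] z 0.0492 w 0.039616676316541956 t 19.75
19.85 [ 0.4684 -0.1288  0.0492] [-3.1414 -0.      1.7258] 0.03991915860670467 x' 442.82 y st 124.41 F st -1.25 -1.66 1.22
```

View pics/l22.png

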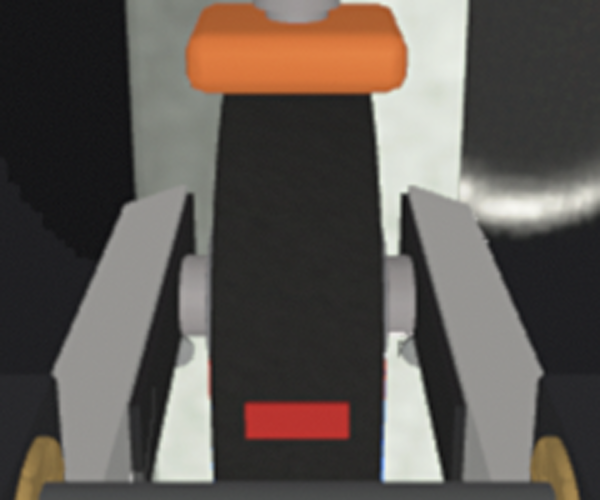

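The horizon is hidden by the pad now, so I use the stubs. Their centre row is about 327, so the axle is 2 mm behind the TCP and the wheel is at y ≈ 122.4 mm, in the bay with the mark within about 10° of the top. Next is a gentle press with 12 N grip, watching the force.

send_rows(series=[[0,0,0,0.0,0,0,-0.5],[0,0,0,0.001,0,0,-0.5],[0,0,0,0.002,0,0,-0.5],[0,0,0,0.002,0,0,-0.5]], force=12)

```text
time_s: 20.25
ee_pos: [0.4682, -0.1272, 0.0492]
eef_rot: [3.141, 0.001, 1.726]
force: [0.3, -6.9, -1.8]
grip_width: 0.0398
```

```bash
python3 lag.py 23; python3 st.py 23
```

```text
horizon row 249 offset of axle from TCP -7.5 wheel y 118.5 expected angle 356.0 stub row exp 339.1
mark rows 370 384 angle 11.5
F [ 0.15 -6.42 -0.54] z 0.0492 w 0.03971143556454995 t 20.3
20.4 [ 0.4682 -0.1272  0.0492] [3.1414e+00 9.0000e-04 1.7259e+00] 0.039699669557516325 x' 442.89 y st 125.97 F st -1.78 -7.25 -0.63
```

View pics/l23.png

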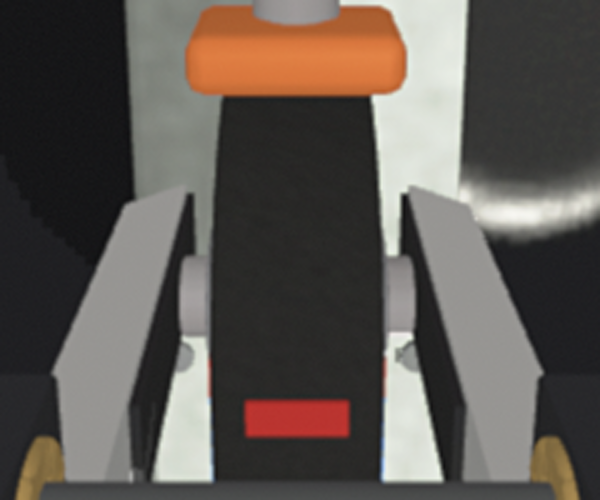

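Push force is about 7 N on the tool. Adding 0.4 mm and holding for over a second.

send_rows(series=[[0,0,0,0.0004,0,0,-0.5],[0,0,0,0.0004,0,0,-0.5],[0,0,0,0.0004,0,0,-0.5],[0,0,0,0.0004,0,0,-0.5],[0,0,0,0.0004,0,0,-0.5],[0,0,0,0.0004,0,0,-0.5],[0,0,0,0.0004,0,0,-0.5],[0,0,0,0.0004,0,0,-0.5]])

```text
time_s: 21.2
ee_pos: [0.4682, -0.127, 0.0492]
eef_rot: [3.141, 0.001, 1.726]
force: [0.2, -8.3, -1.5]
grip_width: 0.0398
```

```bash
python3 st.py 24
```

```text
21.3 [ 0.4682 -0.127   0.0492] [3.1413e+00 1.3000e-03 1.7259e+00] 0.039922577766973014 x' 442.91 y st 126.2 F st -1.39 -9.08 -1.74
```

send_rows(series=[[0,0,0,0,0,0,-0.5],[0,0,0,0,0,0,-0.5],[0,0,0,0,0,0,-0.5],[0,0,0,0,0,0,-0.5],[0,0,0,0,0,0,-0.5],[0,0,0,0,0,0,-0.5]])

```text
time_s: 21.9
ee_pos: [0.4682, -0.127, 0.0492]
eef_rot: [3.141, 0.001, 1.726]
force: [-0.3, -8.7, -1.6]
grip_width: 0.0398
```

```bash
python3 st.py 25
```

```text
22.0 [ 0.4682 -0.127   0.0492] [3.1413e+00 1.3000e-03 1.7259e+00] 0.039908019825800244 x' 442.91 y st 126.19 F st -0.9 -8.6 -1.53
```

View pics/w25.png

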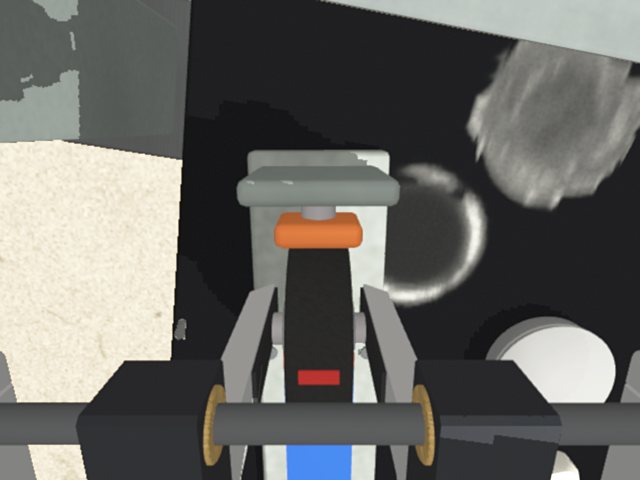

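The press held steady at about 8.6 N. As a second check, I'll measure the pad's compression by comparing this image with the uncompressed one.

Run:
```python
from h import *
from ang import *
c=ctrl.camera("wrist"); o=ctrl.get_obs(); p=o["ee_pos"]
poses={"w20":(.4719,-.1511,.0538),"w21":(.4692,-.1338,.0507),"w22":(.4684,-.1287,.0492),"w23":(.4682,-.1272,.0492),"w25":(.4682,-.127,.0492)}
for n,q in poses.items():
    im=cv2.imread(f"pics/{n}.png"); H=cv2.cvtColor(im,cv2.COLOR_BGR2HSV).astype(int)
    sh=np.array(q)-p; cc=dict(c); cc["t"]=np.array(c["t"])-np.array(c["R"])@sh
    def edge(cols,lo,hi):
        r=[]
        for u in cols:
            s=H[lo:hi,u,1].astype(float); org=(H[lo:hi,u,0]<22)&(s>130)
            k=np.nonzero(org)[0]; 
            if len(k)==0: continue
            k=k.max(); a,b=s[k-3],s[min(k+4,len(s)-1)]; 
            seg=s[k-3:k+5]; t=(a+b)/2; j=np.nonzero(seg<t)[0]
            if len(j): j=j[0]; r.append(lo+k-3+j-1+(seg[j-1]-t)/(seg[j-1]-seg[j]+1e-9))
        return np.median(r)
    row=edge(list(range(281,286))+list(range(351,358)),150,270)
    g=cv2.cvtColor(im,cv2.COLOR_BGR2GRAY).astype(float)
    b=[]
    for u in list(range(255,272))+list(range(366,385)):
        seg=g[150:225,u]; pass
    print(n,"pad front edge row",row,"y",(onplane(cc,318,row,.042)@ey*1e3+324.1).round(2))
```

```text
w20 pad front edge row 186.89748919187616 y 159.79
w21 pad front edge row 233.4157801418396 y 157.3
w22 pad front edge row 246.14323708206533 y 157.08
w23 pad front edge row 247.1194444444431 y 158.14
w25 pad front edge row 247.14326203833411 y 158.33
```

From the unloaded frame (w22) to now, the pad face moved about 1.25 mm, or about 6 N. That agrees with the wrist reading, well inside 4–14 N. Next I ease off, open and withdraw straight up.

send_rows(series=[[0,0,0,-0.001,0,0,-0.5],[0,0,0,-0.002,0,0,-0.5],[0,0,0,-0.002,0,0,-0.5],[0,0,0,-0.002,0,0,-0.05],[0,0,0,-0.002,0,0,0.1],[0,0,0,-0.002,0,0,0.3],[0,0,0,-0.002,0,0,0.4],[0,0,0,-0.002,0,0,0.4]])

```text
time_s: 22.85
ee_pos: [0.4684, -0.1283, 0.0492]
eef_rot: [-3.142, -0.0, 1.726]
force: [-0.0, -0.2, -0.7]
grip_width: 0.0657
```

```bash
python3 st.py 26;python3 lag.py 26
```

```text
22.95 [ 0.4684 -0.1283  0.0492] [-3.1415e+00 -1.0000e-04  1.7258e+00] 0.0658198963137115 x' 442.87 y st 124.9 F st -0.05 -0.08 0.42
horizon row 249 offset of axle from TCP -7.5 wheel y 117.4 expected angle 354.4 stub row exp 339.1
mark rows 377 391 angle 8.0
F [ 0.7   0.71 -0.75] z 0.0492 w 0.06600764542400675 t 23.0
```

View pics/w26.png

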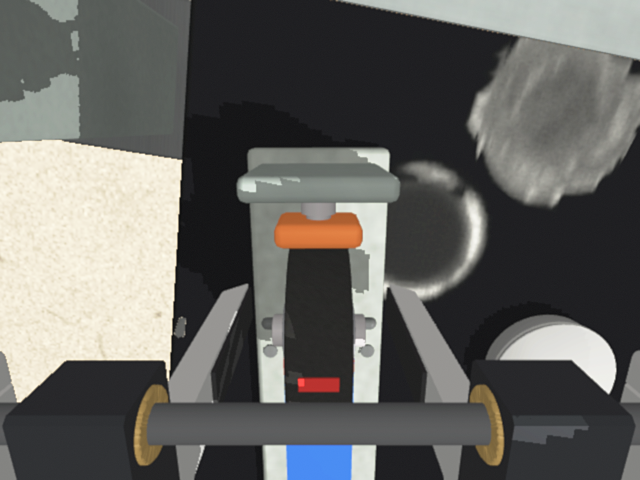

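View pics/s26.png

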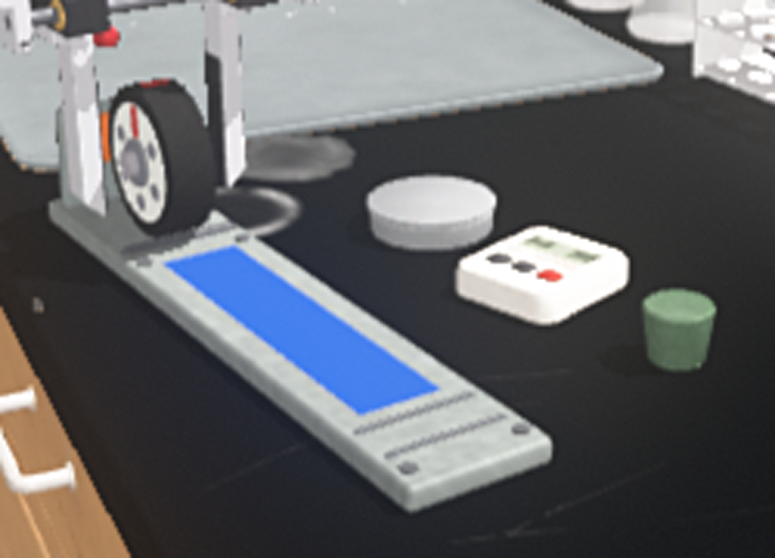

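The wheel is free and upright: stubs at (280,330) and (360,330) clear of the open fingers, and the mark on top at (319,385). Lifting straight up, then a final check.

send_rows(series=[[0,0,0,0,0,-0.02,0.4],[0,0,0,0,0,-0.05,0.4],[0,0,0,0,0,-0.09,0.4],[0,0,0,0,0,-0.13,0.4],[0,0,0,0,0,-0.16,0.4],[0,0,0,0,0,-0.16,0.4],[0,0,0,0,0,-0.16,0.4],[0,0,0,0,0,-0.16,0.4]])

```text
time_s: 23.8
ee_pos: [0.4679, -0.1282, 0.208]
eef_rot: [-3.14, -0.001, 1.726]
force: [-0.4, 0.5, -0.9]
grip_width: 0.0656
```

```bash
python3 st.py 27
python3 - <<'E'
from h import *
from ang import *
for i in range(2):
    c=ctrl.camera("wrist");H=hsv(c)
    red=((H[...,0]<6)|(H[...,0]>172))&(H[...,1]>130)&(H[...,2]>60); red[:,:270]=0; red[:,370:]=0
    n,l,s,ce=cv2.connectedComponentsWithStats(red.astype(np.uint8))
    for j in range(1,n):
        if s[j,4]>10:
            q=onplane(c,*ce[j],.092); print(s[j],ce[j].round(1),"x'",(q@ex*1e3).round(1),"mark y at z.092",(q@ey*1e3+324.1).round(1))
E
```

```text
23.9 [ 0.468  -0.1282  0.208 ] [-3.1398e+00 -1.0000e-03  1.7259e+00] 0.06601658423728415 x' 442.53 y st 125.04 F st 1.02 -0.01 0.21
[309 245  21   8 167] [319.1 248.5] x' 442.8 mark y at z.092 123.1
[309 245  21   8 165] [319.1 248.5] x' 443.0 mark y at z.092 123.1
```

View pics/w27.png

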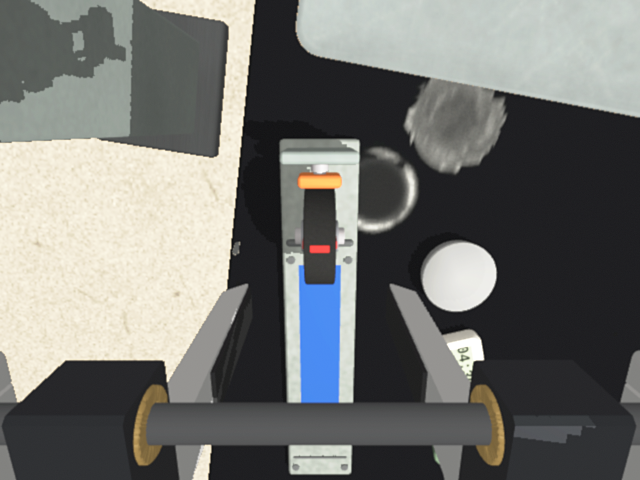

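View pics/s27.png

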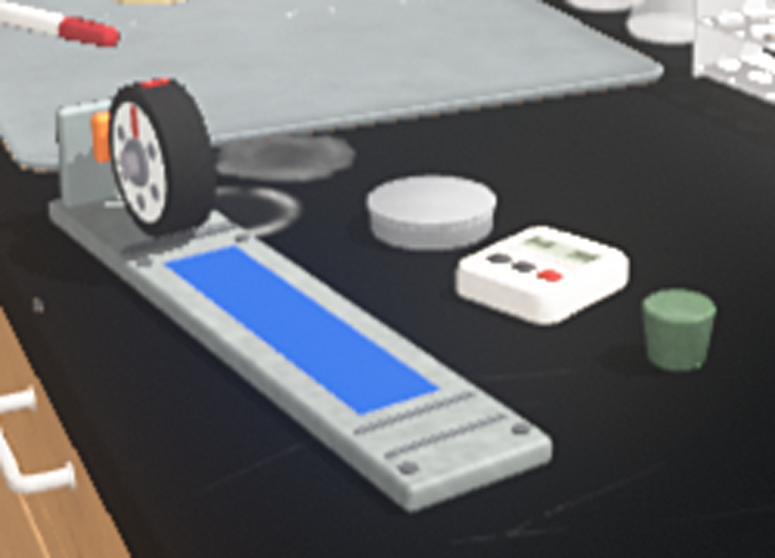

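The final views show the wheel upright and square in the bay, nose at the pad. The mark is on top at (319,248), y = 123 mm, x' = 443 mm, identical in two frames, so the wheel is at rest. The dish, timer and stopper are where they were.

```bash
python3 -c "
from station import ctrl
print(ctrl.hand_in())"
```

```text
the job is handed in; nothing more can be done
None
```

I rolled the wheel one full turn along the strip and over the sill into the bay. There I pressed it against the pad, let go and handed the job in at about 24 s.

- **Rolling:** I pinched the stubs at 5–10 N with a few N of downward load. While rolling, the fingers crept forward over the stubs by up to about 4.5 mm. I opened and re-centred the grip four times on the flat, with the wheel standing on the board.
- **Half way:** at wheel y ≈ 9 mm (about 199° expected) the side line pointed down, so the red mark was underneath.
- **Press:** I held it for about 1.7 s at about 8.6 N on the wrist sensor. Pad travel in the images, about 1.25 mm, gives about 6 N. The two differ by about 2 N but are both inside 4–14 N.
- **End state:** the wheel is upright and free in the bay, with the mark at y ≈ 123 mm, close to the top and on the centre line. Two frames matched, so it is at rest. The dish, timer and stopper look unmoved.
- **Checks that disagreed:**
  - Early on the mark seemed to lag by about 10°. That turned out to come mainly from the finger creep: measured from the real axle position it read 82° against 79° expected.
  - In the bay the pad hid the tyre edge I had been using, and that check gave wheel y = 117–118 mm. I went by the stubs instead, which gave about 122.5 mm before the press.

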